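# Check-weigh the spirometer's absorber cartridges

## Robot

A 6-joint arm with a two-finger parallel gripper is mounted at the origin on the work surface. World frame = base frame: x ahead of the robot, y to its left, z up, the work surface at z = 0. Lengths are in m, angles in degrees, forces in N, time in s.
With the tool pointing down it reaches from about 0.375 to 0.975 m from the base axis. Payload 3.8 kg.
Tool frame: the origin (TCP) lies at the very end of the fingers, on their centre line; the grasp point (between the pads) lies 19 mm behind it; x points along the fingers, y is the direction in which the jaws open and shut, and the axes are right-handed (so a half turn about x gives the same grasp; the last joint's range is limited). The gripper opens to 85 mm and grips with 20 to 120 N. Pads are 22 mm wide; open, the fingers measure 114 mm over their backs; the gripper's body (76 mm by 85 mm) begins 54 mm behind the grasp point. The pads swing forward as they close: fully open they stand 13 mm farther back than shut.
Start: joints at [-74.479, 15.12, 91.902, -0, 72.978, -2.114], TCP at [0.204, -0.643, 0.231] pointing down, gripper open.
Joint ranges: [-150.88, 150.88], [-54.13, 125.18], [17.81, 147.31], [-75.09, 255.09], [0, 152.58], [-146.25, 146.25]. Speed limits (degrees/s): [147.25, 147.25, 180, 180, 180, 180].

## Interface

Orientations are given as [roll, pitch, yaw] about the fixed x, y, z axes, in that order (R = Rz(yaw) Ry(pitch) Rx(roll)).
In Python, from cell import manip gives the robot as it stands.
- The arm moves only by the shell command python3 -m jog 'ROWS' [FORCE]. ROWS is JSON, a list of rows, each an object with "offset": the shift along the world's x, y, z in cm, a list of three; "rotation": the turn, a rotation vector about the world's x, y, z in rad, a list of three; "claw": the opening, from -1 (shut) to 1 (fully open). A call has 1 to 5 rows; each row shifts and turns the pose as measured when the row begins; what a row does not reach is not made up. A row lasts 1/8 s, in which the tool goes at most 62.5 mm and 10.7 degrees, less where a joint would pass 70% of its speed; a pose out of reach is approached as far as the arm can. A call is refused whole if a number of a shift passes 6.25 or a number of a turn 0.188, either way. A call with a gripper value outside its range is refused whole. The fingers move at their own pace and stop on an object; FORCE is the grip in N (left out, the last holds). Time passes only in rows, so rows that do not move let the fingers close. It gives the time, the measured TCP pose, the force and the opening at its end, in the units of the state.
- manip.state(): the state, without advancing time (a new reading comes with each control period).
- manip.get_image(name): name is "side" or "top" or "wrist"; returns (picture, depth): 420x560x3 uint8, red, green, blue; 420x560 float32, m along the optical axis (not along the pixel's ray), 0 where there is no reading.
- manip.camera_params(name): a dict with "vfov" (degrees; the focal length in pixels is half the picture's height over the tangent of half this angle, whatever the lens; pixels are square), "cx", "cy" (the principal point, pixels), "T" (4x4, takes a point from camera to world coordinates). Camera axes: x right, y down, z forward; pixel columns grow to the right and rows downward; lengths in m; the calibration is good to about 2 mm. A picture is of the moment at which its call begins: read the wrist's pose just before it. camera_params takes no time and is no camera call; for the wrist camera it gives the pose at the moment of the call.
- manip.job_done(): hands the job in, once; it reports no verdict.
The state is a dict: "t": time; "q": joint angles; "qvel": joint speeds; "effort": joint torques, N m; "ee_pos": TCP position; "tool_rot": TCP orientation; "contact_force": force on the tool from outside, world axes, zero at the start; "ft_torque": the same for the moment, N m; "grip_width": finger opening in m.
Only numpy, scipy, OpenCV 4.12 (cv2) and the standard library are available. Lean on these libraries where they do the work, as an engineer would, in place of code of your own. Each camera call takes 0.05 s, during which the arm holds its last target. There are 200 camera calls.

## Task

Slide the clear hood of the balance fully open to its stop and weigh the absorber cartridges one at a time, letting each stand free on the empty weighing pan and watching which way the beam tilts. Put those heavier than the brass reference weight (spent) in the orange tray and the lighter ones (fresh) in the green tray, each on the tray's liner and not on top of another. When all are sorted, slide the hood fully closed over the empty pan; do not disturb the pot or the beaker.

Things in the scene. Friction and masses are not known exactly. Their poses are not given: they have to be found in the camera images.
- balance: Equal-arm balance, fixed to the bench: white base plate 150 x 350 x 12 mm, two low rails along its long edges (to 18 mm height) and a grey column that carries the beam. Origin: centre of the base's underside. Its y axis runs along the beam towards the weighing pan; its x axis goes across the beam; z up. The reference pan, with a 200 g brass weight that is fixed on it, is at the -y end. A red pointer stands on the beam before a white scale plate with a black zero mark.
- beam (a joint): Tilt of the balance beam (rad): 0 level, positive = weighing pan down (load heavier than the reference weight), negative = weighing pan up (lighter). Stops at +-0.15. Reads near -0.15 with the pan empty. It tilts about 0.09 rad for each 10 g of difference until it meets a stop, and settles in about 1 s. Both pans stay level while the beam tilts, and where a load stands on the pan makes no difference.
- pan: The weighing pan: square steel pan 98 x 98 mm with a rim 5 mm high above its floor, on the +y end of the beam 110 mm from the beam's pivot. Origin at its bearing, on the beam's middle line, 22 mm below the pan floor; its z axis stays up. It rises and sinks about 16 mm as the beam tilts.
- pan_floor (a point): Centre of the upper face of the weighing pan's floor (84 mm above the bench when the beam is level, 100 mm when the pan is empty and up, 68 mm when fully down).
- hood (a joint): Travel (m) of the clear hood (draught shield) that slides on the balance's rails: 0 = fully closed, over the weighing pan; 0.20 = fully open, at its stop over the reference pan. It grows as the hood moves along the balance's -y axis. Stiff slide, about 1.5 N, stays where it is left.
- hood_grip (a point): Middle of the black grip fin on the hood's roof: 50 mm along the balance's x, 12 mm thick along y, standing 40 mm above the roof (roof top 164 mm, fin top 204 mm above the bench; this point 184 mm). The hood is a tunnel of two clear side walls and a roof, 136 mm wide (x), 115 mm long (y), open at both ends.
- green_tray: Green open tray for fresh (lighter) cartridges, fixed: 245 (x) x 130 (y) x 30 mm high, walls and floor 5 mm, with a 3 mm rubber liner of the same colour inside (the tray's walls stand 22 mm above it). Origin: centre of its underside; x along the long side. Holds four cartridges in a row.
- orange_tray: Orange open tray for spent (heavier) cartridges, fixed: same size and origin as the green tray.
- green_liner: Green rubber liner, 3 mm thick, that covers the green tray's floor and is fixed to it: cartridges stand on it, 8 mm above the bench. Origin: centre of its underside.
- orange_liner: The same liner, orange, in the orange tray.
- pot: Bystander: empty grey plant pot, 70 mm across, 60 mm high. Origin: centre of its underside.
- beaker: Bystander: glass beaker, 66 mm across, 80 mm high. Origin: centre of its underside.
- cartridge_a: Absorber cartridge, one of up to five that look alike (three or four are there): white square block 44 x 44 mm, 46 mm high, with a blue band and a round grey cap 28 mm across on top, 52 mm high in all. Origin: centre of its underside, z up through the cap. Mass unknown, 120 to 280 g, new at every start whatever the name. None if absent.
- cartridge_b: Absorber cartridge, one of up to five that look alike (three or four are there): white square block 44 x 44 mm, 46 mm high, with a blue band and a round grey cap 28 mm across on top, 52 mm high in all. Origin: centre of its underside, z up through the cap. Mass unknown, 120 to 280 g, new at every start whatever the name. None if absent.
- cartridge_c: Absorber cartridge, one of up to five that look alike (three or four are there): white square block 44 x 44 mm, 46 mm high, with a blue band and a round grey cap 28 mm across on top, 52 mm high in all. Origin: centre of its underside, z up through the cap. Mass unknown, 120 to 280 g, new at every start whatever the name. None if absent.
- cartridge_d: Absorber cartridge, one of up to five that look alike (three or four are there): white square block 44 x 44 mm, 46 mm high, with a blue band and a round grey cap 28 mm across on top, 52 mm high in all. Origin: centre of its underside, z up through the cap. Mass unknown, 120 to 280 g, new at every start whatever the name. None if absent.
- cartridge_e: Absorber cartridge, one of up to five that look alike (three or four are there): white square block 44 x 44 mm, 46 mm high, with a blue band and a round grey cap 28 mm across on top, 52 mm high in all. Origin: centre of its underside, z up through the cap. Mass unknown, 120 to 280 g, new at every start whatever the name. None if absent.

How it is judged (in metres and radians):
On the way, in this order (a step that is already met when the one before it is completed fails the run):
1. the hood is slid fully open (value of joint hood above 0.19 m), for 0.2 s.
2. a cartridge stands free on the weighing pan, hood open (value of joint hood above 0.15 m and ((contact force between cartridge_a and pan above 0.5 N and contact force between the fingers and cartridge_a below 0.05 N and linear speed of cartridge_a below 0.03 m/s) or (contact force between cartridge_b and pan above 0.5 N and contact force between the fingers and cartridge_b below 0.05 N and linear speed of cartridge_b below 0.03 m/s) or (contact force between cartridge_c and pan above 0.5 N and contact force between the fingers and cartridge_c below 0.05 N and linear speed of cartridge_c below 0.03 m/s) or (contact force between cartridge_d and pan above 0.5 N and contact force between the fingers and cartridge_d below 0.05 N and linear speed of cartridge_d below 0.03 m/s) or (contact force between cartridge_e and pan above 0.5 N and contact force between the fingers and cartridge_e below 0.05 N and linear speed of cartridge_e below 0.03 m/s))), for 0.5 s.
3. the pan is cleared again (contact force between each of cartridge_a, cartridge_b, cartridge_c, cartridge_d, cartridge_e and pan below 0.05 N), for 0.2 s.
4. second weighing: a cartridge stands free on the pan, hood open (all of step 2), for 0.5 s.
5. the pan is cleared again (all of step 3), for 0.2 s.
6. third weighing: a cartridge stands free on the pan, hood open (all of step 4), for 0.5 s.
At the end, for the whole second after the job is handed in: Every cartridge present rests on a tray's liner: heavier than 200 g in the orange tray, lighter in the green (within 10 g either is accepted; judged from its force on the tray's liner). The pan is empty, the beam down on the reference side, the hood within 8 mm of fully closed (((x of cartridge_a in the frame of orange_tray between -0.115 and 0.115 m and y of cartridge_a in the frame of orange_tray between -0.058 and 0.058 m and contact force between cartridge_a and orange_liner above 1.86 N) or (x of cartridge_a in the frame of green_tray between -0.115 and 0.115 m and y of cartridge_a in the frame of green_tray between -0.058 and 0.058 m and contact force between cartridge_a and green_liner between 0.3 and 2.06 N)) and ((x of cartridge_b in the frame of orange_tray between -0.115 and 0.115 m and y of cartridge_b in the frame of orange_tray between -0.058 and 0.058 m and contact force between cartridge_b and orange_liner above 1.86 N) or (x of cartridge_b in the frame of green_tray between -0.115 and 0.115 m and y of cartridge_b in the frame of green_tray between -0.058 and 0.058 m and contact force between cartridge_b and green_liner between 0.3 and 2.06 N)) and ((x of cartridge_c in the frame of orange_tray between -0.115 and 0.115 m and y of cartridge_c in the frame of orange_tray between -0.058 and 0.058 m and contact force between cartridge_c and orange_liner above 1.86 N) or (x of cartridge_c in the frame of green_tray between -0.115 and 0.115 m and y of cartridge_c in the frame of green_tray between -0.058 and 0.058 m and contact force between cartridge_c and green_liner between 0.3 and 2.06 N)) and ((x of cartridge_d in the frame of orange_tray between -0.115 and 0.115 m and y of cartridge_d in the frame of orange_tray between -0.058 and 0.058 m and contact force between cartridge_d and orange_liner above 1.86 N) or (x of cartridge_d in the frame of green_tray between -0.115 and 0.115 m and y of cartridge_d in the frame of green_tray between -0.058 and 0.058 m and contact force between cartridge_d and green_liner between 0.3 and 2.06 N)) and ((x of cartridge_e in the frame of orange_tray between -0.115 and 0.115 m and y of cartridge_e in the frame of orange_tray between -0.058 and 0.058 m and contact force between cartridge_e and orange_liner above 1.86 N) or (x of cartridge_e in the frame of green_tray between -0.115 and 0.115 m and y of cartridge_e in the frame of green_tray between -0.058 and 0.058 m and contact force between cartridge_e and green_liner between 0.3 and 2.06 N)) and linear speed of each of cartridge_a, cartridge_b, cartridge_c, cartridge_d, cartridge_e below 0.02 m/s and value of joint hood below 0.008 m and value of joint beam below -0.1 rad); the robot touches nothing.
It fails at once if the pot is moved more than 30 mm (distance of pot from where it was at the start of the episode above 0.03 m).
It fails at once if the beaker is moved more than 30 mm (distance of beaker from where it was at the start of the episode above 0.03 m).
Of cartridge_a, cartridge_b, cartridge_c, cartridge_d, cartridge_e only 3 to 4 are there at a start; the rules pass over those that are not, and their reading is None.
At some moment in a run one of cartridge_a, cartridge_b, cartridge_c, cartridge_d, cartridge_e may be knocked a few centimetres aside while the robot is not near it.
Once in a run the grip may slacken for a moment while it holds something.
It also fails if it takes over 210 s, if anything falls off the work surface, if the arm or the gripper's body presses on something with over 40 N, if the wrist force passes 120 N, or if a joint passes its speed limit or range.

## Working session

There is one attempt and no reset: what is moved stays moved. The work goes in short steps, Python scripts to look and compute and a shell command to move; the robot and the scene stay as the last step left them, time stands still between calls to the robot, and variables do not carry over. Pictures are saved under pics/ and viewed, about 12 in all and at most 16, crops included, and the job is handed in when it is done.

```bash
ls; mkdir -p pics; cat > h.py <<'E'
import numpy as np, cv2
from cell import manip
def grab(n):
    P=manip.camera_params(n); im,d=manip.get_image(n); return P,im,d
def ray(P,u,v):
    f=210/np.tan(np.radians(P['vfov'])/2); T=np.array(P['T'])
    r=np.stack([(np.asarray(u,float)-P['cx'])/f,(np.asarray(v,float)-P['cy'])/f,np.ones(np.shape(u))],-1)
    return T[:3,3], r@T[:3,:3].T
def onz(P,u,v,z):
    o,r=ray(P,u,v); return o+r*((z-o[2])/r[...,2])[...,None]
def cloud(P,d):
    v,u=np.mgrid[:420,:560]; o,r=ray(P,u,v); return o+r*d[...,None]
def tri(P1,a,P2,b):
    o1,r1=ray(P1,*a);o2,r2=ray(P2,*b)
    s=np.linalg.lstsq(np.stack([r1,-r2],1),o2-o1,rcond=None)[0]
    p,q=o1+s[0]*r1,o2+s[1]*r2; return (p+q)/2,np.linalg.norm(p-q)
E
python3 - <<'E'
from h import *
S=manip.state(); print(S['t'],S['ee_pos'],S['tool_rot'],S['contact_force'])
for n in ['top','side']:
    P,im,d=grab(n); print(n,P['vfov'],P['cx'],P['cy'],np.round(P['T'],3).tolist())
    cv2.imwrite(f'pics/{n}0.png',im[...,::-1]); np.save(n+'0.npy',d)
    c=cloud(P,d)
    for v in range(30,420,60): print([np.round(c[v,u],2).tolist() for u in range(40,560,120)])
E
```

```text
pics
0.0 [ 0.20429259 -0.64257368  0.22996853] [-92.58660778  89.87185031 105.04610373] [-0.40599166 -0.51306499  0.17171001]
top 52.74635182580671 278.44238310284345 208.33056425267122 [[0.003, -0.988, 0.152, 0.452], [-1.0, -0.002, 0.003, -0.002], [-0.003, -0.152, -0.988, 1.041], [0.0, 0.0, 0.0, 1.0]]
[[1.55, 1.09, -0.74], [1.47, 0.51, -0.62], [1.55, -0.0, -0.75], [1.56, -0.55, -0.76], [1.55, -1.1, -0.75]]
[[0.92, 0.62, -0.0], [0.92, 0.31, -0.0], [0.92, -0.0, -0.0], [0.92, -0.31, 0.0], [0.92, -0.62, 0.0]]
[[0.76, 0.61, -0.0], [0.74, 0.28, 0.07], [0.76, -0.0, -0.0], [0.75, -0.3, 0.03], [0.76, -0.61, 0.0]]
[[0.61, 0.6, -0.0], [0.61, 0.29, 0.01], [0.61, -0.0, 0.01], [0.61, -0.3, 0.01], [0.61, -0.6, 0.0]]
[[0.46, 0.58, 0.0], [0.46, 0.28, 0.02], [0.46, -0.0, 0.0], [0.46, -0.29, 0.01], [0.46, -0.58, 0.0]]
[[0.32, 0.57, -0.0], [0.32, 0.28, -0.0], [0.32, -0.0, -0.0], [0.32, -0.29, 0.0], [0.32, -0.57, 0.0]]
[[0.18, 0.56, -0.0], [0.18, 0.28, -0.0], [0.18, -0.0, -0.0], [0.18, -0.28, 0.0], [0.18, -0.56, -0.0]]
side 43.75211122871303 276.11641305324076 204.76020807135976 [[-0.977, -0.136, 0.162, 0.375], [-0.212, 0.613, -0.762, 1.011], [0.005, -0.779, -0.628, 0.947], [0.0, 0.0, 0.0, 1.0]]
[[1.87, -0.99, 0.1], [1.86, -2.21, -0.35], [1.05, -2.27, -0.3], [0.3, -2.24, -0.22], [0.14, -0.01, 0.6]]
[[1.88, -0.89, -0.14], [1.86, -2.07, -0.71], [0.76, -0.85, 0.0], [0.29, -0.96, -0.0], [-0.18, -1.07, -0.0]]
[[1.87, -0.76, -0.38], [1.59, -1.39, -0.74], [0.67, -0.43, -0.0], [0.28, -0.51, -0.0], [-0.11, -0.61, -0.0]]
[[1.87, -0.63, -0.64], [0.94, -0.05, -0.0], [0.56, 0.08, 0.16], [0.27, -0.19, 0.0], [0.05, 0.08, 0.25]]
[[1.74, -0.36, -0.75], [0.85, 0.18, -0.0], [0.55, 0.13, 0.02], [0.26, 0.05, 0.0], [0.0, 0.07, 0.08]]
[[1.57, -0.07, -0.76], [0.78, 0.35, -0.0], [0.52, 0.3, 0.01], [0.26, 0.24, 0.0], [-0.01, 0.18, -0.0]]
[[1.42, 0.17, -0.75], [0.72, 0.49, -0.0], [0.49, 0.44, -0.0], [0.25, 0.39, -0.0], [0.02, 0.33, -0.0]]
```

View pics/top0.png

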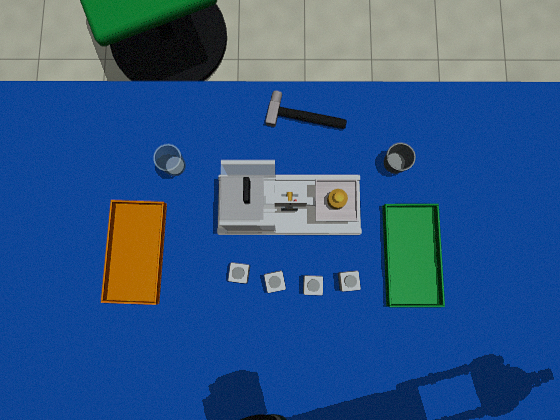

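View pics/side0.png

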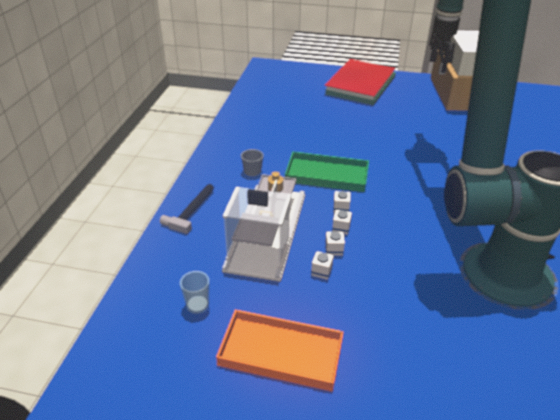

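Top view: four cartridges at about (238,273), (274,282), (313,286), (349,281). The hood is closed on the left with its fin at (247,190), and the brass weight is at (337,198). The orange tray is at (133,252), green at (413,255), beaker (168,160), pot (400,157). The side view shows the same layout.

```bash
cat >> h.py <<'E'
def carts(P,im,d,zlo=.04,zhi=.065,box=(.3,.95,-.5,.5)):
    """white blocks: connected top-surface blobs, box = world xy limits"""
    c=cloud(P,d); m=(c[...,2]>zlo)&(c[...,2]<zhi)&(c[...,0]>box[0])&(c[...,0]<box[1])&(c[...,1]>box[2])&(c[...,1]<box[3])&(d>0)
    m=(m&(im.min(-1)>70)).astype(np.uint8); m=cv2.morphologyEx(m,cv2.MORPH_OPEN,np.ones((3,3)))
    n,l,s,ce=cv2.connectedComponentsWithStats(m); out=[]
    for i in range(1,n):
        if s[i,4]<60: continue
        p=c[l==i]; zt=np.percentile(p[:,2],90); q=p[p[:,2]>.036]
        r=cv2.minAreaRect((q[:,:2]*1000).astype(np.float32))
        out.append((ce[i],np.array(r[0])/1000,np.array(r[1]),r[2],zt,s[i,4]))
    return out
E
python3 - <<'E'
from h import *
np.set_printoptions(precision=4,suppress=True)
D={}
for n in ['top','side']: 
    D[n]=(manip.camera_params(n),cv2.imread(f'pics/{n}0.png')[...,::-1],np.load(n+'0.npy'))
P,im,d=D['top']; c=cloud(P,d)
for k in carts(P,im,d,box=(.4,.65,-.25,.25)): print('cart',*k)
P2,im2,d2=D['side']
print('side carts'); 
for k in carts(P2,im2,d2,box=(.4,.65,-.25,.25)): print(*k)
hsv=cv2.cvtColor(np.ascontiguousarray(im),cv2.COLOR_RGB2HSV); hsv2=cv2.cvtColor(np.ascontiguousarray(im2),cv2.COLOR_RGB2HSV)
for nm,lo,hi in [('orange',5,20),('green',50,80)]:
    for c_,h_ in ((c,hsv),(cloud(P2,d2),hsv2)):
        m=(h_[...,0]>=lo)&(h_[...,0]<=hi)&(h_[...,1]>120)&(h_[...,2]>50)&(c_[...,2]>-.02)&(c_[...,2]<.05)&(c_[...,0]>.3)&(c_[...,0]<.85)
        q=c_[m]; q=q[abs(q[:,1])>.2]; r=cv2.minAreaRect((q[:,:2]*1000).astype(np.float32)); 
        print(nm,r,'z med',np.median(q[:,2]),'top',np.percentile(q[:,2],98))
def fin(P,im,box):
    u0,u1,v0,v1=box; m=np.zeros(im.shape[:2],np.uint8); m[v0:v1,u0:u1]=(im[v0:v1,u0:u1].max(-1)<45)
    n,l,s,ce=cv2.connectedComponentsWithStats(m); i=1+np.argmax(s[1:,4]); return ce[i],s[i],l==i
a,sa,ma=fin(P,im,(235,260,165,215)); b,sb,mb=fin(P2,im2,(240,280,180,215))
print('fin',a,sa,b,sb,'tri',tri(P,a,P2,b)); 
print('fin depth top',np.median(c[ma],0),cv2.minAreaRect((c[ma][:,:2]*1000).astype(np.float32)), 'side',np.median(cloud(P2,d2)[mb],0))
# base plate z~12-18
m=(c[...,2]>.008)&(c[...,2]<.022)&(im.min(-1)>120)&(abs(c[...,1])<.3)&(c[...,0]>.5)
q=c[m]; print('base',cv2.minAreaRect((q[:,:2]*1000).astype(np.float32)),np.median(q[:,2]))
m=(hsv[...,0]>15)&(hsv[...,0]<30)&(hsv[...,1]>120)&(abs(c[...,1])<.2)&(c[...,0]>.55)&(c[...,0]<.8)
q=c[m]; print('brass',np.median(q,0), q[:,2].max())
E
```

```text
cart [307.8317 200.1485] [ 0.6207 -0.0639] [18.3741 38.2761] 1.7212072610855103 0.06313894789871077 101
cart [238.0197 272.6056] [0.4536 0.0948] [43.6975 43.8722] 82.33187866210938 0.052925419097062325 355
cart [274.4638 281.5739] [0.4336 0.0097] [43.0125 43.1948] 11.626542091369629 0.05291830044680308 345
cart [349.9544 280.7179] [ 0.4359 -0.1648] [43.5865 42.8076] 6.791574478149414 0.05263563020331796 351
cart [312.9499 285.0111] [ 0.4258 -0.0792] [41.1436 42.2597] 0.1977895349264145 0.052696086474393056 359
side carts
[342.4177 196.    ] [ 0.4341 -0.1625] [42.5104 47.3858] 5.643085479736328 0.05256980520508647 158
[342.4098 215.6284] [ 0.4243 -0.0782] [50.3941 44.3354] 89.70231628417969 0.051906285030549525 183
[335.4381 237.4905] [0.4325 0.0115] [43.3473 45.887 ] 10.498077392578125 0.05238923068957454 210
[322.8438 259.1295] [0.4522 0.0957] [46.7105 43.3165] 82.67143249511719 0.052469105051608504 224
orange ((504.1407775878906, 348.3796691894531), (131.57748413085938, 243.79823303222656), 88.1246109008789) z med 0.008455007179005491 top 0.031180239911107136
orange ((503.1487731933594, 350.8960266113281), (133.30735778808594, 242.95828247070312), 88.22679901123047) z med 0.008225462543213657 top 0.030253034510116843
green ((498.4280700683594, -321.0753479003906), (241.72225952148438, 130.7503204345703), 0.368503212928772) z med 0.008317755203359645 top 0.03170484945360858
green ((497.1582946777344, -318.717041015625), (141.25978088378906, 240.664306640625), 89.11091613769531) z med 0.007897565932268702 top 0.03067335267278151Traceback (most recent call last):
  File "<stdin>", line 20, in <module>
  File "<stdin>", line 19, in fin
    return _wrapfunc(a, 'argmax', axis=axis, out=out, **kwds)
    return bound(*args, **kwds)
ValueError: attempt to get argmax of an empty sequence
```

```bash
python3 - <<'E'
from h import *
np.set_printoptions(precision=4,suppress=True)
D={}
for n in ['top','side']: 
    D[n]=(manip.camera_params(n),cv2.imread(f'pics/{n}0.png')[...,::-1],np.load(n+'0.npy'))
P,im,d=D['top']; c=cloud(P,d); P2,im2,d2=D['side']; c2=cloud(P2,d2)
def fin(P,im,c,box,nm):
    u0,u1,v0,v1=box; m=np.zeros(im.shape[:2],np.uint8); g=im[v0:v1,u0:u1].max(-1); m[v0:v1,u0:u1]=g<60
    print(nm,g.min(),np.median(g)); n,l,s,ce=cv2.connectedComponentsWithStats(m)
    for i in range(1,n):
        if s[i,4]>25:
            q=c[l==i]; q=q[q[:,2]>.15]
            print(ce[i],s[i],'median',np.median(q,0) if len(q) else 0, cv2.minAreaRect((q[:,:2]*1000).astype(np.float32)) if len(q)>4 else '',q[:,2].max() if len(q) else 0)
fin(P,im,c,(235,260,165,215),'top'); fin(P2,im2,c2,(240,280,180,215),'side')
m=(c[...,2]>.008)&(c[...,2]<.022)&(im.min(-1)>90)&(abs(c[...,1])<.3)&(c[...,0]>.5)
q=c[m]; print('base',cv2.minAreaRect((q[:,:2]*1000).astype(np.float32)),np.median(q[:,2]))
hsv=cv2.cvtColor(np.ascontiguousarray(im),cv2.COLOR_RGB2HSV)
m=(hsv[...,0]>15)&(hsv[...,0]<30)&(hsv[...,1]>120)&(abs(c[...,1])<.2)&(c[...,0]>.55)&(c[...,0]<.8)
q=c[m]; q=q[q[:,2]>.07]; q=q[q[:,1]<-.08]; print('brass',np.median(q,0), q[:,2].max())
# hood roof from side/top (z~.164)
for n,cc in (('top',c),('side',c2)):
    m=(cc[...,2]>.15)&(cc[...,2]<.22)&(abs(cc[...,1])<.25)&(cc[...,0]>.45)&(cc[...,0]<.85); q=cc[m]
    print(n,'roof',len(q),cv2.minAreaRect((q[:,:2]*1000).astype(np.float32)),np.percentile(q[:,2],[5,50,98]))
    q=q[q[:,2]>.175]; print('  fin', cv2.minAreaRect((q[:,:2]*1000).astype(np.float32)),q.mean(0))
E
```

```text
top 0 152.0
[246.0276 189.8674] [243 177   7  27 181] median [0.6181 0.0663 0.2032] ((545.6951293945312, 41.920021057128906), (205.87904357910156, 24.483963012695312), 18.3304386138916) 1.0405377855469229
side 62 202.0
base ((692.96142578125, 10.12261962890625), (506.70068359375, 389.6279296875), 61.37714767456055) 0.013140655502757781
brass [ 0.618  -0.1292  0.1   ] 0.12057040748948011
top roof 3618 ((621.3924560546875, 33.532867431640625), (140.43521118164062, 182.2183074951172), 0.09889227896928787) [0.1614 0.164  0.2037]
  fin ((620.5047607421875, 66.64949035644531), (49.46536636352539, 11.640624046325684), 0.7292667627334595) [0.6193 0.0663 0.2013]
side roof 1873 ((620.308349609375, 38.807674407958984), (141.05101013183594, 178.56350708007812), 0.17994773387908936) [0.1602 0.1635 0.2029]
  fin ((620.216552734375, 68.02241516113281), (50.83003616333008, 18.270729064941406), 1.1438590288162231) [0.6188 0.0713 0.1924]
```

Measured: fin at (0.620, 0.067), top at 0.204. Cartridges at (0.453,0.095), (0.433,0.010), (0.425,-0.079), (0.435,-0.164), tops at 0.052. Trays at (0.504,0.349) and (0.498,-0.320), liner tops at 0.008. All of these match the given sizes, so I'm moving to the fin.

```bash
python3 -m jog '[{"offset":[2.97,5.07,0.1],"rotation":[0,0,-0.022],"claw":0},{"offset":[2.97,5.07,0.1],"rotation":[0,0,-0.022],"claw":0},{"offset":[2.97,5.07,0.1],"rotation":[0,0,-0.022],"claw":0},{"offset":[2.97,5.07,0.1],"rotation":[0,0,-0.022],"claw":0},{"offset":[2.97,5.07,0.1],"rotation":[0,0,-0.022],"claw":0}]' 40
python3 -m jog '[{"offset":[2.97,5.07,0.1],"rotation":[0,0,-0.022],"claw":0},{"offset":[2.97,5.07,0.1],"rotation":[0,0,-0.022],"claw":0},{"offset":[2.97,5.07,0.1],"rotation":[0,0,-0.022],"claw":0},{"offset":[2.97,5.07,0.1],"rotation":[0,0,-0.022],"claw":0},{"offset":[2.97,5.07,0.1],"rotation":[0,0,-0.022],"claw":0}]'
```

```text
t: 0.72
ee_pos: [0.3529, -0.3839, 0.231]
tool_rot: [-84.6, 89.6, 106.1]
contact_force: [0.6, -0.1, -0.1]
grip_width: 0.0428
t: 1.35
ee_pos: [0.5034, -0.1207, 0.2347]
tool_rot: [-81.7, 89.6, 102.4]
contact_force: [1.8, -0.9, 0.8]
grip_width: 0.0424
```

```bash
cat >> h.py <<'E'
def st():
    s=manip.state(); R=__import__('scipy.spatial.transform',fromlist=['Rotation']).Rotation.from_euler('xyz',s['tool_rot'],degrees=True).as_matrix()
    j=np.degrees(np.arctan2(R[1,1],R[0,1]))%180
    print('t %.2f'%s['t'],'tcp',np.round(s['ee_pos'],4),'jaw-90 deg %.1f'%(j-90),'toolx',np.round(R[:,0],3),'F',np.round(s['contact_force'],1),'w %.4f'%s['grip_width'],'q6 %.0f'%s['q'][5]); return s,R
E
python3 -m jog '[{"offset":[2.91,4.68,0.1],"rotation":[0,0,-0.018],"claw":0},{"offset":[2.91,4.68,0.1],"rotation":[0,0,-0.018],"claw":0},{"offset":[2.91,4.68,0.1],"rotation":[0,0,-0.018],"claw":0},{"offset":[2.91,4.68,0.1],"rotation":[0,0,-0.018],"claw":0},{"offset":[0,0,0],"rotation":[0,0,0],"claw":0}]'
python3 -c "from h import *; st()"
```

```text
t: 1.98
ee_pos: [0.6225, 0.0773, 0.2363]
tool_rot: [-63.3, 89.6, 116.9]
contact_force: [0.5, -0.1, 0.4]
grip_width: 0.043
t 1.98 tcp [0.6225 0.0773 0.2363] jaw-90 deg 0.1 toolx [-0.003  0.007 -1.   ] F [ 0.5 -0.1  0.4] w 0.0430 q6 94
```

```bash
python3 -m jog '[{"offset":[-0.2,-1.05,-2],"rotation":[0,0,0],"claw":0},{"offset":[0,0,-4.3],"rotation":[0,0,0],"claw":0},{"offset":[0,0,0],"rotation":[0,0,0],"claw":0}]'
python3 -m jog '[{"offset":[0,0,0],"rotation":[0,0,0],"claw":-1},{"offset":[0,0,0],"rotation":[0,0,0],"claw":-1},{"offset":[0,0,0],"rotation":[0,0,0],"claw":-1},{"offset":[0,0,0],"rotation":[0,0,0],"claw":-1}]' 40; python3 -c "from h import *; st()"
```

```text
t: 2.35
ee_pos: [0.6171, 0.0629, 0.1683]
tool_rot: [-30.6, 89.5, 149.5]
contact_force: [0.2, 0.3, -0.0]
grip_width: 0.0426
t: 2.85
ee_pos: [0.6168, 0.0606, 0.1694]
tool_rot: [-33.3, 89.5, 146.7]
contact_force: [2.0, 1.0, -5.6]
grip_width: 0.0114
t 2.85 tcp [0.6168 0.0606 0.1694] jaw-90 deg -0.0 toolx [-0.007  0.005 -1.   ] F [ 2.   1.  -5.6] w 0.0114 q6 93
```

```bash
python3 -m jog '[{"offset":[0,-3,0],"rotation":[0,0,0],"claw":-1},{"offset":[0,-4,0],"rotation":[0,0,0],"claw":-1},{"offset":[0,-4,0],"rotation":[0,0,0],"claw":-1},{"offset":[0,-4,0],"rotation":[0,0,0],"claw":-1},{"offset":[0,-3,0],"rotation":[0,0,0],"claw":-1}]'
python3 -m jog '[{"offset":[0,-1.5,0],"rotation":[0,0,0],"claw":-1},{"offset":[0,-1,0],"rotation":[0,0,0],"claw":-1},{"offset":[0,-1,0],"rotation":[0,0,0],"claw":-1},{"offset":[0,0,0],"rotation":[0,0,0],"claw":-1}]'; python3 -c "from h import *; st()"
```

```text
t: 3.48
ee_pos: [0.6171, -0.1185, 0.1694]
tool_rot: [-54.4, 89.4, 125.8]
contact_force: [3.6, 2.6, -6.4]
grip_width: 0.0112
t: 3.98
ee_pos: [0.6171, -0.1167, 0.1697]
tool_rot: [-80.7, 86.1, 99.7]
contact_force: [-1.1, -3.4, -6.0]
grip_width: 0.0115
t 3.98 tcp [ 0.6171 -0.1167  0.1697] jaw-90 deg 0.4 toolx [-0.012  0.067 -0.998] F [-1.1 -3.4 -6. ] w 0.0115 q6 73
```

```bash
python3 - <<'E'
from h import *
P,im,d=grab('top'); P2,im2,d2=grab('side')
a=cv2.resize(im[110:320,90:460],(740,420),interpolation=cv2.INTER_CUBIC); 
cv2.imwrite('pics/t1.png',a[...,::-1]); 
cv2.imwrite('pics/s1.png',cv2.resize(im2[60:300,150:430],(700,600),interpolation=cv2.INTER_CUBIC)[...,::-1])
c=cloud(P,d); m=(c[...,2]>.15)&(c[...,2]<.172)&(abs(c[...,1])<.3)&(c[...,0]>.5)&(c[...,0]<.72); q=c[m]; print(len(q),cv2.minAreaRect((q[:,:2]*1000).astype(np.float32)),q[:,1].min(),q[:,1].max())
E
```

```text
1510 ((605.7342529296875, -106.02706909179688), (175.11737060546875, 147.11380004882812), 51.6235466003418) -0.17625861741834647 0.008280473864239548
```

View pics/s1.png

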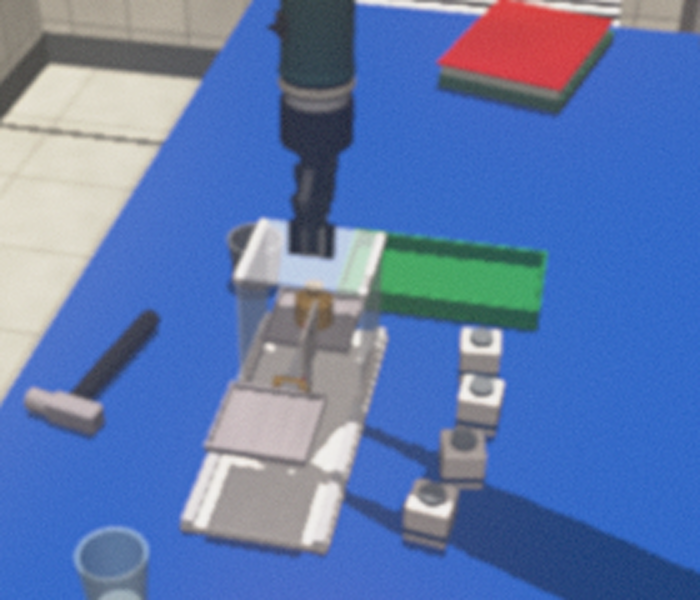

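Side view: hood over the reference pan, roughly at its end, and weighing pan uncovered at (265,425). The tool has tilted, so I'll check joints and the exact hood edge.

```bash
python3 - <<'E'
from h import *
s,R=st(); print(np.round(s['q'],1),np.round(s['effort'],1),s['ft_torque'])
E
python3 -m jog '[{"offset":[0,-1,0],"rotation":[-0.067,0,0],"claw":-1},{"offset":[0,-1,0],"rotation":[0,0,0],"claw":-1},{"offset":[0,0,0],"rotation":[0,0,0],"claw":-1}]'; python3 -c "from h import *; s,R=st();print(np.round(s['q'],1))"
```

```text
t 4.08 tcp [ 0.6171 -0.1174  0.1698] jaw-90 deg 0.3 toolx [-0.011  0.068 -0.998] F [-0.   6.6 -4.8] w 0.0116 q6 73
[-15.   13.6 100.6   3.9  67.5  73.1] [ -3.4 -50.5 -37.7   1.5   0.6  -0.1] [-2.56218626 -0.13629137 -0.07107055]
t: 4.45
ee_pos: [0.6171, -0.1171, 0.1696]
tool_rot: [-69.1, 87.9, 111.2]
contact_force: [-0.9, -2.4, -7.1]
grip_width: 0.0119
t 4.45 tcp [ 0.6171 -0.1171  0.1696] jaw-90 deg 0.3 toolx [-0.013  0.034 -0.999] F [-0.9 -2.4 -7.1] w 0.0119 q6 75
[-14.   13.4 100.8   1.9  67.1  75. ]
```

View pics/t1.png

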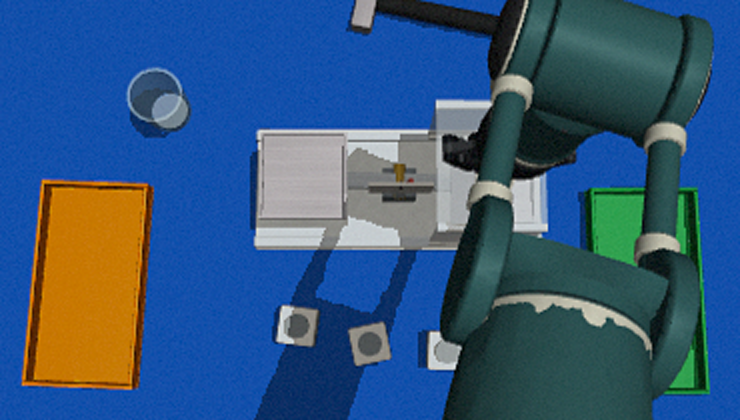

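Top crop: hood roof now at cols 436–547, pan at (305,177). Travel seen by both camera and arm is 0.18 m and it is firmly blocked. At this stop, hood and pan positions fit 0.20 m of travel centred on the base, so the hood started about 16 mm ajar and is now at the stop. I'll release it and go over the first cartridge.

```bash
python3 -m jog '[{"offset":[0,0,0],"rotation":[0,0,0],"claw":0},{"offset":[0,0,0],"rotation":[0,0,0],"claw":0},{"offset":[0,0,4],"rotation":[-0.03,0,0],"claw":0.4},{"offset":[0,0,3],"rotation":[0,0,0],"claw":0.4}]'
python3 -m jog '[{"offset":[-3.27,4.24,-0.6],"rotation":[0,0,-0.027],"claw":0.45},{"offset":[-3.27,4.24,-0.6],"rotation":[0,0,-0.027],"claw":0.45},{"offset":[-3.27,4.24,-0.6],"rotation":[0,0,-0.027],"claw":0.45},{"offset":[-3.27,4.24,-0.6],"rotation":[0,0,-0.027],"claw":0.45},{"offset":[-3.27,4.24,-0.6],"rotation":[0,0,-0.027],"claw":0.45}]'
python3 - <<'E'
from h import *
np.set_printoptions(precision=4,suppress=True)
s,R=st(); P,im,d=grab('top'); c=cloud(P,d)
m=(c[...,2]>.15)&(c[...,2]<.172)&(c[...,0]>.53)&(c[...,0]<.72)&(c[...,1]<0); q=c[m]; print('hood y',np.percentile(q[:,1],[1,99]),'x',np.percentile(q[:,0],[1,99]))
m=(c[...,2]>.18)&(c[...,2]<.208)&(c[...,0]>.55)&(c[...,0]<.70)&(c[...,1]<0); q=c[m]; print('fin',q.mean(0),cv2.minAreaRect((q[:,:2]*1000).astype(np.float32)))
m=(c[...,2]>.085)&(c[...,2]<.11)&(c[...,0]>.53)&(c[...,0]<.72)&(c[...,1]>.02)&(c[...,1]<.17); q=c[m]; print('pan',cv2.minAreaRect((q[:,:2]*1000).astype(np.float32)),np.percentile(q[:,2],[2,50,98]))
m=(c[...,2]>.004)&(c[...,2]<.03)&(im.min(-1)>90)&(c[...,0]>.53)&(c[...,0]<.72)&(abs(c[...,1])<.25); q=c[m]; print('base y',np.percentile(q[:,1],[.5,99.5]),'x',np.percentile(q[:,0],[.5,99.5]))
P,im,d=grab('wrist'); c=cloud(P,d); print('wristcam',np.array(P['T'])[:3])
for k in carts(P,im,d,box=(.38,.55,-.25,.2)): print(*k)
cv2.imwrite('pics/w1.png',im[...,::-1])
E
```

```text
t: 4.95
ee_pos: [0.6169, -0.1195, 0.2416]
tool_rot: [-21.5, 89.2, 158.5]
contact_force: [0.7, 0.6, -0.4]
grip_width: 0.0602
t: 5.58
ee_pos: [0.4573, 0.0907, 0.2217]
tool_rot: [-132.5, 89.4, 38.5]
contact_force: [1.4, 0.5, 1.1]
grip_width: 0.0619
t 5.58 tcp [0.4573 0.0907 0.2217] jaw-90 deg -9.0 toolx [ 0.008  0.006 -1.   ] F [1.4 0.5 1.1] w 0.0619 q6 107
hood y [-0.1741 -0.0582] x [0.552  0.6909]
fin [ 0.62   -0.1165  0.2005] ((620.6963500976562, -117.4263687133789), (12.235474586486816, 49.44906997680664), 89.53168487548828)
pan ((621.05029296875, 84.58522033691406), (98.51825714111328, 98.89863586425781), 89.77571868896484) [0.097  0.1007 0.107 ]
base y [-0.1947  0.1496] x [0.5468 0.6931]
wristcam [[-0.1541 -0.9489 -0.2755  0.5237]
 [-0.988   0.1452  0.0527  0.0813]
 [-0.01    0.2803 -0.9599  0.3631]]
[520.2824 164.8862] [ 0.4378 -0.1644] [43.8761 44.7839] 5.60766077041626 0.05238059734101076 1749
[281.5596 184.82  ] [0.4551 0.0946] [43.935  44.1938] 82.89216613769531 0.05229343296843659 1528
[440.1831 185.7918] [ 0.4275 -0.0792] [44.1582 43.8953] 89.06121063232422 0.05225264945631859 1595
[358.9342 190.817 ] [0.4354 0.0099] [43.9062 44.1016] 11.944225311279297 0.05234217712774349 1519
```

View pics/w1.png

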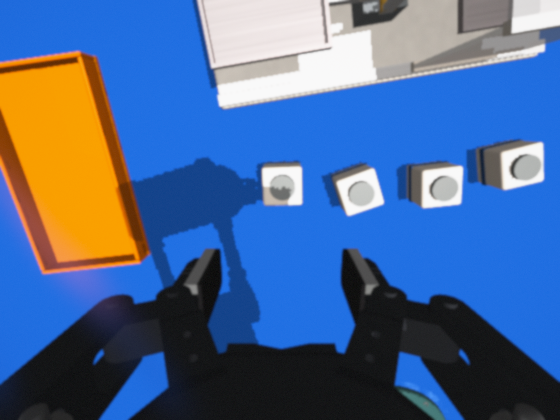

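The wrist view shows the four cartridges at (281,185), (359,191), (440,186), (520,165) and the orange tray on the left. Both cameras agree within 2 mm. The fin at y=-0.117 and the pan at (0.621,0.085) confirm the stop. Picking the first one.

```bash
python3 -m jog '[{"offset":[-0.2,0.35,-5.3],"rotation":[0,0,0.03],"claw":0.45},{"offset":[0,0,-5.3],"rotation":[0,0,0],"claw":0.45},{"offset":[0,0,-5.3],"rotation":[0,0,0],"claw":0.45},{"offset":[0,0,-4.5],"rotation":[0,0,0],"claw":0.45}]'
python3 -c "from h import *; st()"
```

```text
t: 6.18
ee_pos: [0.464, 0.0945, 0.0222]
tool_rot: [-153.2, 88.2, 19.7]
contact_force: [0.9, 0.7, 0.5]
grip_width: 0.0621
t 6.17 tcp [0.464  0.0945 0.0222] jaw-90 deg -7.0 toolx [ 0.03   0.011 -0.999] F [0.9 0.7 0.5] w 0.0621 q6 105
```

```bash
python3 -m jog '[{"offset":[-0.9,0,-0.9],"rotation":[-0.01,0.03,0],"claw":0.45},{"offset":[0,0,0],"rotation":[0,0,0],"claw":0.45},{"offset":[0,0,0],"rotation":[0,0,0],"claw":-0.6},{"offset":[0,0,0],"rotation":[0,0,0],"claw":-0.6},{"offset":[0,0,0],"rotation":[0,0,0],"claw":-0.6}]' 50
python3 -c "from h import *; st()"
```

```text
t: 6.8
ee_pos: [0.4586, 0.093, 0.0163]
tool_rot: [-154.4, 89.9, 18.4]
contact_force: [0.3, 0.3, -2.5]
grip_width: 0.0433
t 6.80 tcp [0.4586 0.093  0.0163] jaw-90 deg -7.2 toolx [ 0.002  0.001 -1.   ] F [ 0.3  0.3 -2.5] w 0.0433 q6 106
```

```bash
python3 -m jog '[{"offset":[0,0,6],"rotation":[0,0,0],"claw":-0.6},{"offset":[0,0,6],"rotation":[0,0,0],"claw":-0.6},{"offset":[5.5,-0.3,2],"rotation":[0,0,0.04],"claw":-0.6},{"offset":[5.5,-0.3,1.5],"rotation":[0,0,0.04],"claw":-0.6},{"offset":[5.5,-0.3,0],"rotation":[0,0,0.04],"claw":-0.6}]'
python3 -m jog '[{"offset":[0,0,0],"rotation":[0,0,0],"claw":-0.6}]'
python3 -c "from h import *; st()"
```

```text
t: 7.42
ee_pos: [0.6225, 0.0841, 0.1803]
tool_rot: [-178.3, 89.7, 1.8]
contact_force: [-0.8, -0.2, -1.3]
grip_width: 0.0433
t: 7.55
ee_pos: [0.6258, 0.0837, 0.1801]
tool_rot: [-179.7, 89.6, 0.3]
contact_force: [-1.0, -0.4, -1.2]
grip_width: 0.0433
t 7.55 tcp [0.6258 0.0837 0.1801] jaw-90 deg 0.0 toolx [ 0.007  0.    -1.   ] F [-1.  -0.4 -1.2] w 0.0433 q6 95
```

```bash
python3 -m jog '[{"offset":[-0.2,0.1,-4],"rotation":[0,0,0],"claw":-0.6},{"offset":[0,0,-2],"rotation":[0,0,0],"claw":-0.6},{"offset":[0,0,-0.5],"rotation":[0,0,0],"claw":-0.6},{"offset":[0,0,0],"rotation":[0,0,0],"claw":0.45},{"offset":[0,0,0],"rotation":[0,0,0],"claw":0.45}]'
python3 -m jog '[{"offset":[0,0,0],"rotation":[0,0,0],"claw":0.45},{"offset":[0,0,0],"rotation":[0,0,0],"claw":0.45},{"offset":[0,0,0],"rotation":[0,0,0],"claw":0.45},{"offset":[0,0,0],"rotation":[0,0,0],"claw":0.45},{"offset":[0,0,0],"rotation":[0,0,0],"claw":0.45}]'
python3 -m jog '[{"offset":[0,0,0],"rotation":[0,0,0],"claw":0.45},{"offset":[0,0,0],"rotation":[0,0,0],"claw":0.45},{"offset":[0,0,0],"rotation":[0,0,0],"claw":0.45},{"offset":[0,0,0],"rotation":[0,0,0],"claw":0.45},{"offset":[0,0,0],"rotation":[0,0,0],"claw":0.45}]'
cat >> h.py <<'E'
def panlook(tag):
    st(); P,im,d=grab('side'); c=cloud(P,d)
    cv2.imwrite(f'pics/s{tag}.png',cv2.resize(im[130:290,190:350],(640,640),interpolation=cv2.INTER_CUBIC)[:600,:,::-1])
    pan=(c[...,0]>.56)&(c[...,0]<.68)&(c[...,1]>.03)&(c[...,1]<.145)&(c[...,2]>.05)&(c[...,2]<.175)&(im.min(-1)>70)
    z=c[pan][:,2]; h,e=np.histogram(z,bins=np.arange(.05,.18,.005)); print('side z hist',[(round(float(b),3),int(a)) for a,b in zip(h,e) if a>8])
    # reference pan/brass height, seen through the hood in colour: report wrist view too
    P,im,d=grab('wrist'); c=cloud(P,d); cv2.imwrite(f'pics/wr{tag}.png',im[...,::-1])
    for k in carts(P,im,d,.11,.17,(.56,.68,.03,.14)): print('wrist blk high',*k)
    for k in carts(P,im,d,.09,.135,(.56,.68,.03,.14)): print('wrist blk low',*k)
E
python3 -c "
from h import *
panlook('p1')"
```

```text
t: 8.18
ee_pos: [0.6236, 0.0852, 0.1169]
tool_rot: [-177.8, 89.4, 2.2]
contact_force: [0.7, -0.0, -0.3]
grip_width: 0.0618
t: 8.8
ee_pos: [0.6259, 0.0854, 0.1206]
tool_rot: [-176.6, 89.1, 3.4]
contact_force: [-0.1, -0.1, -0.2]
grip_width: 0.062
t: 9.43
ee_pos: [0.6256, 0.0854, 0.1202]
tool_rot: [-176.8, 89.1, 3.2]
contact_force: [0.3, -0.8, 0.0]
grip_width: 0.0619
t 9.43 tcp [0.6256 0.0854 0.1202] jaw-90 deg 0.0 toolx [ 0.016  0.001 -1.   ] F [ 0.3 -0.8  0. ] w 0.0619 q6 96
side z hist [(0.085, 125), (0.09, 505), (0.095, 159), (0.1, 34), (0.105, 40), (0.11, 27), (0.115, 20), (0.12, 24), (0.125, 26), (0.13, 43), (0.135, 73), (0.14, 47), (0.145, 14), (0.15, 10)]
wrist blk high [279.48670056 272.337865  ] [0.62198987 0.08521604] [44.19498062 44.7056427 ] 89.9967269897461 0.14447785464047772 8459
wrist blk high [358.57714286 258.89142857] [0.63701984 0.04917223] [1.42849183 4.26012611] 3.6847712993621826 0.15153024563886355 175
wrist blk high [193.65363128 281.67597765] [0.63503564 0.1184838 ] [5.78635979 3.78358936] 31.336044311523438 0.16381344432307948 179
wrist blk high [368.97241379 283.95862069] [0.63499152 0.04991989] [4.52389574 5.36649323] 80.6374282836914 0.1644205866727331 145
wrist blk low [280.44101932 218.38046308] [0.62200214 0.08559001] [98.91999817 98.83668518] 0.097498819231987 0.1109554058972108 14598
```

View pics/sp1.png

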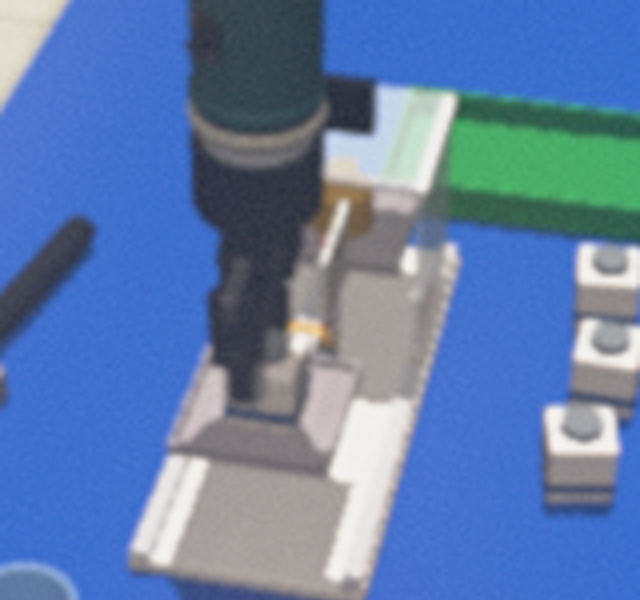

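Side crop: cartridge stands free between the open fingers on the pan. From wrist depth its cap top is at 0.1445, so the pan floor is at 0.092. That is 8 mm above level, so this one is lighter (about 192 g) and goes to green.

```bash
python3 -m jog '[{"offset":[0,0,-1],"rotation":[0,0.016,0],"claw":0.45},{"offset":[0,0,0],"rotation":[0,0,0],"claw":-0.6},{"offset":[0,0,0],"rotation":[0,0,0],"claw":-0.6},{"offset":[0,0,0],"rotation":[0,0,0],"claw":-0.6}]' 60
python3 -m jog '[{"offset":[0,0,4],"rotation":[0,0,0],"claw":-0.6},{"offset":[0,0,5.5],"rotation":[0,0,0],"claw":-0.6},{"offset":[0,0,5],"rotation":[0,0,0],"claw":-0.6},{"offset":[0,0,0],"rotation":[0,0,0],"claw":-0.6}]'
python3 -c "from h import *; st()"
```

```text
t: 10.02
ee_pos: [0.6257, 0.0855, 0.1091]
tool_rot: [-32.4, 89.9, 147.6]
contact_force: [0.6, 1.1, 0.5]
grip_width: 0.043
t: 10.52
ee_pos: [0.6222, 0.085, 0.2548]
tool_rot: [0.3, 89.5, -179.7]
contact_force: [0.7, -0.5, -2.6]
grip_width: 0.0425
t 10.53 tcp [0.6222 0.085  0.2548] jaw-90 deg 0.0 toolx [-0.008 -0.    -1.   ] F [ 0.7 -0.5 -2.6] w 0.0425 q6 95
```

```bash
python3 -m jog '[{"offset":[-0.54,-5.79,0],"rotation":[0,0,0],"claw":-0.6},{"offset":[-0.54,-5.79,0],"rotation":[0,0,0],"claw":-0.6},{"offset":[-0.54,-5.79,0],"rotation":[0,0,0],"claw":-0.6},{"offset":[-0.54,-5.79,0],"rotation":[0,0,0],"claw":-0.6},{"offset":[-0.54,-5.79,0],"rotation":[0,0,0],"claw":-0.6}]'
python3 -m jog '[{"offset":[-0.54,-5.79,0],"rotation":[0,0,0],"claw":-0.6},{"offset":[-0.54,-5.79,0],"rotation":[0,0,0],"claw":-0.6},{"offset":[0,0,-3],"rotation":[0,0,0],"claw":-0.6},{"offset":[0,0,-5],"rotation":[0,0,0],"claw":-0.6},{"offset":[0,0,-5],"rotation":[0,0,0],"claw":-0.6}]'
python3 -c "from h import *; st()"
```

```text
t: 11.15
ee_pos: [0.5903, -0.2064, 0.246]
tool_rot: [-11.1, 89.0, 169.5]
contact_force: [1.1, 0.6, -2.0]
grip_width: 0.0427
t: 11.78
ee_pos: [0.5753, -0.3321, 0.1079]
tool_rot: [-8.2, 88.9, 171.9]
contact_force: [1.1, -0.4, -1.6]
grip_width: 0.0432
t 11.78 tcp [ 0.5753 -0.3321  0.1079] jaw-90 deg 0.1 toolx [-0.02   0.003 -1.   ] F [ 1.1 -0.4 -1.6] w 0.0432 q6 58
```

```bash
python3 -m jog '[{"offset":[0.8,1.2,-2],"rotation":[0,-0.02,0],"claw":-0.6},{"offset":[0,0,-3],"rotation":[0,0,0],"claw":-0.6},{"offset":[0,0,-2.3],"rotation":[0,0,0],"claw":-0.6},{"offset":[0,0,-0.5],"rotation":[0,0,0],"claw":-0.6},{"offset":[0,0,0],"rotation":[0,0,0],"claw":-0.6}]'
python3 -c "from h import *; st()"
```

```text
t: 12.4
ee_pos: [0.5762, -0.3156, 0.0237]
tool_rot: [-40.1, 88.9, 139.9]
contact_force: [-0.1, 0.1, -2.7]
grip_width: 0.0429
t 12.40 tcp [ 0.5762 -0.3156  0.0237] jaw-90 deg 0.0 toolx [-0.015  0.013 -1.   ] F [-0.1  0.1 -2.7] w 0.0429 q6 59
```

```bash
python3 -m jog '[{"offset":[0,0,-0.2],"rotation":[0,0,0],"claw":-0.6},{"offset":[0,0,0],"rotation":[0,0,0],"claw":0.45},{"offset":[0,0,0],"rotation":[0,0,0],"claw":0.45},{"offset":[0,0,5],"rotation":[0,0,0],"claw":0.45},{"offset":[0,0,6],"rotation":[0,0,0],"claw":0.45}]'
python3 -m jog '[{"offset":[0,0,6],"rotation":[0,-0.015,0],"claw":0.45},{"offset":[-2.9,5,0],"rotation":[0,0,0],"claw":0.45},{"offset":[-2.9,5,0],"rotation":[0,0,0],"claw":0.45},{"offset":[-2.9,5,0],"rotation":[0,0,0],"claw":0.45}]'
cat >> h.py <<'E'
def look(*ns):
    st()
    for n in ns or ('wrist','top'):
        P,im,d=grab(n)
        for k in carts(P,im,d,box=(.36,.66,-.42,.45)):
            if 500<k[2][0]*k[2][1]<3500 : print(n,'xy',np.round(k[1],4),'size',np.round(k[2],0),'yaw %.1f'%((k[3]+45)%90-45),'ztop %.4f'%k[4])
E
python3 -c "
from h import *
look()"
```

```text
t: 13.02
ee_pos: [0.5686, -0.3112, 0.1234]
tool_rot: [-35.2, 87.7, 144.9]
contact_force: [1.0, -1.7, -0.1]
grip_width: 0.062
t: 13.52
ee_pos: [0.484, -0.1626, 0.1887]
tool_rot: [-67.6, 88.9, 112.2]
contact_force: [1.6, 0.7, -0.3]
grip_width: 0.0619
t 13.53 tcp [ 0.484  -0.1626  0.1887] jaw-90 deg -0.2 toolx [-0.007  0.018 -1.   ] F [ 1.6  0.7 -0.3] w 0.0619 q6 68
wrist xy [ 0.5728 -0.3158] size [45. 43.] yaw -0.0 ztop 0.0605
wrist xy [0.4444 0.0532] size [44. 45.] yaw 20.5 ztop 0.0521
wrist xy [ 0.4376 -0.165 ] size [44. 44.] yaw 6.2 ztop 0.0522
wrist xy [ 0.4284 -0.0802] size [44. 42.] yaw -3.5 ztop 0.0520
top xy [0.4429 0.0542] size [43. 43.] yaw 20.7 ztop 0.0531
top xy [ 0.4356 -0.1631] size [43. 40.] yaw 5.1 ztop 0.0531
top xy [ 0.4258 -0.0792] size [42. 41.] yaw -0.2 ztop 0.0529
```

The first cartridge stands on the green liner (top at 0.0605). The cartridge that was at (0.433,0.010) was knocked to (0.443,0.054). I'm picking the one at (0.437,-0.164) next.

```bash
python3 -m jog '[{"offset":[-2.3,0,-3],"rotation":[-0.018,0,0.05],"claw":0.45},{"offset":[-2.3,0,-4],"rotation":[0,0,0.06],"claw":0.45},{"offset":[0,0,-4],"rotation":[0,0,0],"claw":0.45},{"offset":[0,0,0],"rotation":[0,0,0],"claw":0.45}]'
python3 -c "from h import *; st()"
```

```text
t: 14.12
ee_pos: [0.4329, -0.1594, 0.0732]
tool_rot: [-8.8, 89.3, 177.8]
contact_force: [1.0, 0.6, -0.0]
grip_width: 0.0618
t 14.12 tcp [ 0.4329 -0.1594  0.0732] jaw-90 deg 6.6 toolx [-0.013  0.001 -1.   ] F [ 1.   0.6 -0. ] w 0.0618 q6 60
```

```bash
python3 -m jog '[{"offset":[0.6,-0.5,-2],"rotation":[0,-0.013,0],"claw":0.45},{"offset":[0,0,-3.5],"rotation":[0,0,0],"claw":0.45},{"offset":[0,0,0],"rotation":[0,0,0],"claw":-0.6},{"offset":[0,0,0],"rotation":[0,0,0],"claw":-0.6},{"offset":[0,0,0],"rotation":[0,0,0],"claw":-0.6}]'
python3 -c "from h import *; st()"
```

```text
t: 14.75
ee_pos: [0.4461, -0.1683, 0.0238]
tool_rot: [152.5, 89.4, -20.9]
contact_force: [0.1, 0.2, -2.7]
grip_width: 0.043
t 14.75 tcp [ 0.4461 -0.1683  0.0238] jaw-90 deg 6.6 toolx [ 0.009 -0.003 -1.   ] F [ 0.1  0.2 -2.7] w 0.0430 q6 60
```

```bash
python3 -m jog '[{"offset":[0,0,0],"rotation":[0,0,0],"claw":0.45},{"offset":[0,0,0],"rotation":[0,0,0],"claw":0.45},{"offset":[-0.7,0.2,-0.9],"rotation":[0,0.009,0],"claw":0.45},{"offset":[0,0,0],"rotation":[0,0,0],"claw":0.45}]'
python3 -m jog '[{"offset":[0,0,0],"rotation":[0,0,0],"claw":-0.6},{"offset":[0,0,0],"rotation":[0,0,0],"claw":-0.6},{"offset":[0,0,0],"rotation":[0,0,0],"claw":-0.6}]'
python3 -c "from h import *; st()"
```

```text
t: 15.25
ee_pos: [0.4409, -0.1671, 0.0174]
tool_rot: [122.1, 89.6, -51.3]
contact_force: [-0.4, 0.1, -0.0]
grip_width: 0.062
t: 15.62
ee_pos: [0.4415, -0.1675, 0.0177]
tool_rot: [124.6, 89.5, -48.8]
contact_force: [-1.3, 0.3, 0.3]
grip_width: 0.0434
t 15.62 tcp [ 0.4415 -0.1675  0.0177] jaw-90 deg 6.6 toolx [ 0.006 -0.007 -1.   ] F [-1.3  0.3  0.3] w 0.0434 q6 60
```

```bash
python3 -m jog '[{"offset":[0,0,6],"rotation":[0,0,0],"claw":-0.6},{"offset":[0,0,6],"rotation":[0,0,0],"claw":-0.6},{"offset":[0.5,5.9,2],"rotation":[0,0,0],"claw":-0.6},{"offset":[0.5,5.9,2],"rotation":[0,0,0],"claw":-0.6},{"offset":[4.35,3.25,0],"rotation":[0,0,-0.029],"claw":-0.6}]'
python3 -m jog '[{"offset":[4.35,3.25,0],"rotation":[0,0,-0.029],"claw":-0.6},{"offset":[4.35,3.25,0],"rotation":[0,0,-0.029],"claw":-0.6},{"offset":[4.35,3.25,0],"rotation":[0,0,-0.029],"claw":-0.6},{"offset":[0,0,0],"rotation":[0,0,0],"claw":-0.6}]'
python3 -c "from h import *; st()"
```

```text
t: 16.25
ee_pos: [0.4898, -0.0144, 0.1789]
tool_rot: [52.2, 89.9, -123.3]
contact_force: [1.1, -0.9, -0.8]
grip_width: 0.0432
t: 16.75
ee_pos: [0.6234, 0.0897, 0.1754]
tool_rot: [26.3, 89.7, -154.2]
contact_force: [-1.1, -0.6, -3.0]
grip_width: 0.043
t 16.75 tcp [0.6234 0.0897 0.1754] jaw-90 deg -0.5 toolx [-0.005 -0.002 -1.   ] F [-1.1 -0.6 -3. ] w 0.0430 q6 96
```

```bash
python3 -m jog '[{"offset":[0.1,-0.45,-3.5],"rotation":[0,0,0],"claw":-0.6},{"offset":[0,0,-1.8],"rotation":[0,0,0],"claw":-0.6},{"offset":[0,0,-0.7],"rotation":[0,0,0],"claw":-0.6},{"offset":[0,0,0],"rotation":[0,0,0],"claw":0.45},{"offset":[0,0,0],"rotation":[0,0,0],"claw":0.45}]'
python3 -m jog '[{"offset":[0,0,0],"rotation":[0,0,0],"claw":0.45},{"offset":[0,0,0],"rotation":[0,0,0],"claw":0.45},{"offset":[0,0,0],"rotation":[0,0,0],"claw":0.45},{"offset":[0,0,0],"rotation":[0,0,0],"claw":0.45},{"offset":[0,0,0],"rotation":[0,0,0],"claw":0.45}]'
python3 -m jog '[{"offset":[0,0,0],"rotation":[0,0,0],"claw":0.45},{"offset":[0,0,0],"rotation":[0,0,0],"claw":0.45},{"offset":[0,0,0],"rotation":[0,0,0],"claw":0.45},{"offset":[0,0,0],"rotation":[0,0,0],"claw":0.45},{"offset":[0,0,0],"rotation":[0,0,0],"claw":0.45}]'
cat >> h.py <<'E'
def panlook(tag):
    st(); P,im,d=grab('wrist'); c=cloud(P,d); cv2.imwrite(f'pics/wr{tag}.png',im[...,::-1])
    m=(c[...,0]>.56)&(c[...,0]<.68)&(c[...,1]>.03)&(c[...,1]<.14)&(c[...,2]>.05)&(c[...,2]<.16)&(im.min(-1)>70)
    m[:, :]&=True
    h,e=np.histogram(c[m][:,2],bins=np.arange(.05,.165,.004)); print('z hist',[(round(float(b),3),int(a)) for a,b in zip(h,e) if a>150])
    for lo in (.10,.115,.13):
        for k in carts(P,im,d,lo,.16,(.57,.67,.05,.12)):
            if k[5]>1500: print('blk>',lo,np.round(k[1],4),np.round(k[2]),k[3],'ztop %.4f'%k[4])
E
python3 -c "
from h import *
panlook('p2')"
```

```text
t: 17.38
ee_pos: [0.6231, 0.0845, 0.1142]
tool_rot: [24.8, 89.6, -155.7]
contact_force: [0.3, 0.2, -0.2]
grip_width: 0.062
t: 18.0
ee_pos: [0.6251, 0.0845, 0.1177]
tool_rot: [72.8, 89.9, -107.6]
contact_force: [-0.2, 0.1, 0.1]
grip_width: 0.0622
t: 18.62
ee_pos: [0.6248, 0.0845, 0.1173]
tool_rot: [58.1, 89.8, -122.3]
contact_force: [-0.5, -0.1, 0.3]
grip_width: 0.0619
t 18.62 tcp [0.6248 0.0845 0.1173] jaw-90 deg -0.5 toolx [-0.002 -0.002 -1.   ] F [-0.5 -0.1  0.3] w 0.0619 q6 96
z hist [(0.066, 9354), (0.07, 2130), (0.098, 157), (0.102, 178), (0.106, 192), (0.11, 3035), (0.114, 538), (0.118, 1929)]
blk> 0.1 [0.6225 0.0837] [44. 44.] 89.17273712158203 ztop 0.1198
blk> 0.115 [0.622  0.0838] [27. 27.] 88.61854553222656 ztop 0.1202
```

Reading: the pan floor is at 0.068 (on its lower stop), so this one is heavier and goes to orange.

```bash
python3 -m jog '[{"offset":[0,0,-3],"rotation":[0,0,0],"claw":0.45},{"offset":[0,0,0],"rotation":[0,0,0],"claw":0.45},{"offset":[0,0,0],"rotation":[0,0,0],"claw":-0.6},{"offset":[0,0,0],"rotation":[0,0,0],"claw":-0.6},{"offset":[0,0,0],"rotation":[0,0,0],"claw":-0.6}]'
python3 -c "from h import *; st()"
python3 -m jog '[{"offset":[0,0,4],"rotation":[0,0,0],"claw":-0.6},{"offset":[0,0,5.5],"rotation":[0,0,0],"claw":-0.6},{"offset":[0,0,3],"rotation":[0,0,0],"claw":-0.6},{"offset":[-0.7,5.2,0],"rotation":[0,0,0],"claw":-0.6},{"offset":[-0.7,5.2,0],"rotation":[0,0,0],"claw":-0.6}]'
python3 -m jog '[{"offset":[-0.7,5.2,0],"rotation":[0,0,0],"claw":-0.6},{"offset":[-0.7,5.2,0],"rotation":[0,0,0],"claw":-0.6},{"offset":[-0.7,5.2,-2],"rotation":[0,0,0],"claw":-0.6},{"offset":[0,0,-3],"rotation":[0,0,0],"claw":-0.6},{"offset":[0,0,-1],"rotation":[0,0,0],"claw":-0.6}]'
python3 -c "from h import *; st()"
```

```text
t: 19.3
ee_pos: [0.6264, 0.0847, 0.0903]
tool_rot: [131.9, 89.8, -48.5]
contact_force: [-0.7, -0.3, -0.7]
grip_width: 0.043
t 19.30 tcp [0.6264 0.0847 0.0903] jaw-90 deg -0.5 toolx [ 0.002 -0.002 -1.   ] F [-0.7 -0.3 -0.7] w 0.0430 q6 96
t: 19.92
ee_pos: [0.6116, 0.187, 0.2186]
tool_rot: [132.5, 89.8, -48.4]
contact_force: [-0.2, -0.8, -3.6]
grip_width: 0.0426
t: 20.55
ee_pos: [0.5893, 0.3527, 0.1591]
tool_rot: [-169.5, 89.6, 9.9]
contact_force: [0.2, -1.4, -2.4]
grip_width: 0.0429
t 20.55 tcp [0.5893 0.3527 0.1591] jaw-90 deg -0.6 toolx [ 0.007  0.001 -1.   ] F [ 0.2 -1.4 -2.4] w 0.0429 q6 120
```

```bash
python3 -m jog '[{"offset":[0,-0.6,-4],"rotation":[0,0,0],"claw":-0.6},{"offset":[0,0,-4],"rotation":[0,0,0],"claw":-0.6},{"offset":[0,0,-3],"rotation":[0,0,0],"claw":-0.6},{"offset":[0,0,-1.4],"rotation":[0,0,0],"claw":-0.6},{"offset":[0,0,0],"rotation":[0,0,0],"claw":-0.6}]'
python3 -c "from h import *; st()"
```

```text
t: 21.18
ee_pos: [0.5919, 0.3449, 0.035]
tool_rot: [-162.0, 89.3, 17.2]
contact_force: [0.4, -0.4, -2.1]
grip_width: 0.0428
t 21.18 tcp [0.5919 0.3449 0.035 ] jaw-90 deg -0.8 toolx [ 0.012  0.004 -1.   ] F [ 0.4 -0.4 -2.1] w 0.0428 q6 119
```

```bash
python3 -m jog '[{"offset":[0,0,-0.6],"rotation":[0,0,0],"claw":-0.6},{"offset":[0,0,0],"rotation":[0,0,0],"claw":0.45},{"offset":[0,0,0],"rotation":[0,0,0],"claw":0.45},{"offset":[0,0,5],"rotation":[0,0.01,0],"claw":0.45},{"offset":[0,0,6],"rotation":[0,0,0],"claw":0.45}]'
python3 -m jog '[{"offset":[0,0,6],"rotation":[0,0,0],"claw":0.45},{"offset":[-2.48,-4.85,0],"rotation":[0,0,0.062],"claw":0.45},{"offset":[-2.48,-4.85,0],"rotation":[0,0,0.062],"claw":0.45},{"offset":[-2.48,-4.85,0],"rotation":[0,0,0.062],"claw":0.45},{"offset":[-2.48,-4.85,0],"rotation":[0,0,0.062],"claw":0.45}]'
python3 -c "
from h import *
look('wrist')"
```

```text
t: 21.8
ee_pos: [0.5921, 0.3448, 0.1414]
tool_rot: [-95.0, 89.8, 84.1]
contact_force: [1.6, 0.3, 2.1]
grip_width: 0.0619
t: 22.42
ee_pos: [0.4991, 0.1529, 0.2203]
tool_rot: [-158.2, 88.2, 36.0]
contact_force: [-0.1, -0.4, 0.6]
grip_width: 0.0622
t 22.43 tcp [0.4991 0.1529 0.2203] jaw-90 deg 14.2 toolx [ 0.026  0.019 -0.999] F [-0.1 -0.4  0.6] w 0.0622 q6 89
wrist xy [0.5896 0.3442] size [45. 44.] yaw -1.2 ztop 0.0603
wrist xy [0.4444 0.0545] size [44. 44.] yaw 20.3 ztop 0.0469
wrist xy [ 0.4363 -0.079 ] size [45. 27.] yaw -0.6 ztop 0.0522
```

```bash
python3 -m jog '[{"offset":[-2.6,-4.9,-2],"rotation":[-0.019,0.026,0.053],"claw":0.45},{"offset":[-2.6,-4.9,-2],"rotation":[0,0,0.053],"claw":0.45},{"offset":[0,0,-4.5],"rotation":[0,0,0],"claw":0.45},{"offset":[0,0,-4],"rotation":[0,0,0],"claw":0.45},{"offset":[0,0,0],"rotation":[0,0,0],"claw":0.45}]'
python3 -c "from h import *; st()"
```

```text
t: 23.1
ee_pos: [0.4473, 0.0486, 0.1011]
tool_rot: [143.9, 89.2, -15.9]
contact_force: [0.7, 0.5, 0.7]
grip_width: 0.0621
t 23.10 tcp [0.4473 0.0486 0.1011] jaw-90 deg 20.3 toolx [ 0.013 -0.004 -1.   ] F [0.7 0.5 0.7] w 0.0621 q6 73
```

```bash
python3 -m jog '[{"offset":[-0.2,0.6,-3.5],"rotation":[0,0.013,0],"claw":0.45},{"offset":[0,0,-3],"rotation":[0,0,0],"claw":0.45},{"offset":[0,0,-2.2],"rotation":[0,0,0],"claw":0.45},{"offset":[0,0,0],"rotation":[0,0,0],"claw":0.45}]'
python3 -c "from h import *; st()"
```

```text
t: 23.6
ee_pos: [0.4553, 0.0567, 0.0222]
tool_rot: [152.2, 89.0, -7.5]
contact_force: [-1.0, 0.4, 0.1]
grip_width: 0.0619
t 23.60 tcp [0.4553 0.0567 0.0222] jaw-90 deg 20.3 toolx [ 0.017 -0.002 -1.   ] F [-1.   0.4  0.1] w 0.0619 q6 74
```

```bash
python3 -m jog '[{"offset":[-0.9,-0.2,-0.7],"rotation":[0,0.017,0],"claw":0.45},{"offset":[0,0,0],"rotation":[0,0,0],"claw":-0.6},{"offset":[0,0,0],"rotation":[0,0,0],"claw":-0.6},{"offset":[0,0,0],"rotation":[0,0,0],"claw":-0.6}]'
python3 -c "from h import *; st()"
```

```text
t: 24.1
ee_pos: [0.4502, 0.0553, 0.0198]
tool_rot: [147.5, 89.6, -12.1]
contact_force: [0.0, -0.9, -1.3]
grip_width: 0.0429
t 24.10 tcp [0.4502 0.0553 0.0198] jaw-90 deg 20.3 toolx [ 0.008 -0.002 -1.   ] F [ 0.  -0.9 -1.3] w 0.0429 q6 74
```

```bash
python3 -m jog '[{"offset":[0,0,6],"rotation":[0,0,0],"claw":-0.6},{"offset":[0,0,6],"rotation":[0,0,-0.05],"claw":-0.6},{"offset":[5.7,0.95,2],"rotation":[0,0,-0.1],"claw":-0.6},{"offset":[5.7,0.95,2],"rotation":[0,0,-0.1],"claw":-0.6},{"offset":[5.7,0.95,0],"rotation":[0,0,-0.1],"claw":-0.6}]'
python3 -m jog '[{"offset":[0,0,0],"rotation":[0,0,0],"claw":-0.6}]'
python3 -c "from h import *; st()"
```

```text
t: 24.72
ee_pos: [0.6194, 0.0836, 0.1873]
tool_rot: [174.2, 89.5, -6.2]
contact_force: [0.5, -0.1, -0.5]
grip_width: 0.0428
t: 24.85
ee_pos: [0.6226, 0.084, 0.1862]
tool_rot: [175.1, 89.5, -5.3]
contact_force: [-1.6, 1.1, -1.1]
grip_width: 0.0433
t 24.85 tcp [0.6226 0.084  0.1862] jaw-90 deg -0.4 toolx [ 0.009 -0.001 -1.   ] F [-1.6  1.1 -1.1] w 0.0433 q6 96
```

```bash
python3 -m jog '[{"offset":[0.3,0.1,-4],"rotation":[0,0,0],"claw":-0.6},{"offset":[0,0,-2.2],"rotation":[0,0,0],"claw":-0.6},{"offset":[0,0,-0.8],"rotation":[0,0,0],"claw":-0.6},{"offset":[0,0,0],"rotation":[0,0,0],"claw":0.45},{"offset":[0,0,0],"rotation":[0,0,0],"claw":0.45}]'
python3 -m jog '[{"offset":[0,0,0],"rotation":[0,0,0],"claw":0.45},{"offset":[0,0,0],"rotation":[0,0,0],"claw":0.45},{"offset":[0,0,0],"rotation":[0,0,0],"claw":0.45},{"offset":[0,0,0],"rotation":[0,0,0],"claw":0.45},{"offset":[0,0,0],"rotation":[0,0,0],"claw":0.45}]'
python3 -m jog '[{"offset":[0,0,0],"rotation":[0,0,0],"claw":0.45},{"offset":[0,0,0],"rotation":[0,0,0],"claw":0.45},{"offset":[0,0,0],"rotation":[0,0,0],"claw":0.45},{"offset":[0,0,0],"rotation":[0,0,0],"claw":0.45},{"offset":[0,0,0],"rotation":[0,0,0],"claw":0.45}]'
python3 -c "
from h import *
panlook('p3')"
```

```text
t: 25.48
ee_pos: [0.6247, 0.0849, 0.1163]
tool_rot: [176.4, 89.4, -3.9]
contact_force: [0.7, -0.3, -0.3]
grip_width: 0.0619
t: 26.1
ee_pos: [0.6265, 0.085, 0.1197]
tool_rot: [179.3, 89.1, -1.0]
contact_force: [-0.8, 0.3, -0.6]
grip_width: 0.0618
t: 26.72
ee_pos: [0.6263, 0.0849, 0.1193]
tool_rot: [179.0, 89.2, -1.3]
contact_force: [0.3, 0.2, -0.4]
grip_width: 0.0621
t 26.73 tcp [0.6263 0.0849 0.1193] jaw-90 deg -0.3 toolx [ 0.014 -0.    -1.   ] F [ 0.3  0.2 -0.4] w 0.0621 q6 96
z hist [(0.098, 11191), (0.102, 2352), (0.106, 498), (0.118, 211), (0.122, 263), (0.126, 303), (0.13, 353), (0.134, 383), (0.138, 404), (0.142, 2083), (0.146, 3091), (0.15, 2878)]
blk> 0.1 [0.608  0.0848] [70. 70.] 89.94296264648438 ztop 0.1526
blk> 0.115 [0.6207 0.0838] [44. 44.] 89.33901977539062 ztop 0.1526
blk> 0.13 [0.6206 0.0838] [44. 44.] 88.99537658691406 ztop 0.1527
```

Reading: the pan floor stayed at 0.100 (upper stop), so this one is lighter and goes to green.

```bash
python3 -m jog '[{"offset":[0,0,0],"rotation":[0,0.014,0],"claw":-0.6},{"offset":[0,0,0],"rotation":[0,0,0],"claw":-0.6},{"offset":[0,0,0],"rotation":[0,0,0],"claw":-0.6}]' 60
python3 -m jog '[{"offset":[0,0,4],"rotation":[0,0,0],"claw":-0.6},{"offset":[0,0,5.5],"rotation":[0,0,0],"claw":-0.6},{"offset":[0,0,4.5],"rotation":[0,0,0],"claw":-0.6},{"offset":[0,0,0],"rotation":[0,0,0],"claw":-0.6}]'
python3 -c "from h import *; st()"
```

```text
t: 27.15
ee_pos: [0.6264, 0.0849, 0.1194]
tool_rot: [27.7, 89.9, -152.7]
contact_force: [-0.3, 0.6, 0.3]
grip_width: 0.0432
t: 27.65
ee_pos: [0.6235, 0.0847, 0.2598]
tool_rot: [6.5, 89.6, -173.8]
contact_force: [1.1, 0.1, -1.6]
grip_width: 0.0428
t 27.65 tcp [0.6235 0.0847 0.2598] jaw-90 deg -0.3 toolx [-0.007 -0.001 -1.   ] F [ 1.1  0.1 -1.6] w 0.0428 q6 96
```

```bash
python3 -m jog '[{"offset":[-1.5,-5.7,0],"rotation":[0,0,0],"claw":-0.6},{"offset":[-1.5,-5.7,0],"rotation":[0,0,0],"claw":-0.6},{"offset":[-1.5,-5.7,0],"rotation":[0,0,0],"claw":-0.6},{"offset":[-1.5,-5.7,0],"rotation":[0,0,0],"claw":-0.6},{"offset":[-1.5,-5.7,0],"rotation":[0,0,0],"claw":-0.6}]'
python3 -m jog '[{"offset":[-1.5,-5.7,0],"rotation":[0,0,0],"claw":-0.6},{"offset":[-1.2,-4.5,0],"rotation":[0,0,0],"claw":-0.6},{"offset":[0,0,-3],"rotation":[0,0,0],"claw":-0.6},{"offset":[0,0,-5],"rotation":[0,0,0],"claw":-0.6},{"offset":[0,0,-5],"rotation":[0,0,0],"claw":-0.6}]'
python3 -c "from h import *; st()"
```

```text
t: 28.28
ee_pos: [0.543, -0.202, 0.2502]
tool_rot: [-9.5, 89.0, 170.7]
contact_force: [0.6, -0.6, -0.7]
grip_width: 0.0429
t: 28.9
ee_pos: [0.511, -0.3123, 0.112]
tool_rot: [-8.1, 89.0, 171.6]
contact_force: [0.2, -0.4, -2.6]
grip_width: 0.043
t 28.90 tcp [ 0.511  -0.3123  0.112 ] jaw-90 deg -0.2 toolx [-0.018  0.003 -1.   ] F [ 0.2 -0.4 -2.6] w 0.0430 q6 57
```

```bash
python3 -m jog '[{"offset":[0.5,-0.6,-2.5],"rotation":[0,-0.018,0],"claw":-0.6},{"offset":[0,0,-3],"rotation":[0,0,0],"claw":-0.6},{"offset":[0,0,-2.3],"rotation":[0,0,0],"claw":-0.6},{"offset":[0,0,-0.5],"rotation":[0,0,0],"claw":-0.6},{"offset":[0,0,0],"rotation":[0,0,0],"claw":-0.6}]'
python3 -c "from h import *; st()"
```

```text
t: 29.52
ee_pos: [0.5099, -0.3137, 0.0249]
tool_rot: [-45.3, 88.9, 134.3]
contact_force: [0.3, -0.2, -1.8]
grip_width: 0.043
t 29.52 tcp [ 0.5099 -0.3137  0.0249] jaw-90 deg -0.3 toolx [-0.013  0.014 -1.   ] F [ 0.3 -0.2 -1.8] w 0.0430 q6 56
```

```bash
python3 -m jog '[{"offset":[0,0,0],"rotation":[0,0,0],"claw":0.45},{"offset":[0,0,0],"rotation":[0,0,0],"claw":0.45},{"offset":[0,0,5],"rotation":[0,0,0],"claw":0.45},{"offset":[0,0,6],"rotation":[-0.013,-0.013,0],"claw":0.45},{"offset":[0,0,6],"rotation":[0,0,0],"claw":0.45}]'
python3 -m jog '[{"offset":[-1.5,5,0],"rotation":[0,0,0],"claw":0.45},{"offset":[-1.5,5,0],"rotation":[0,0,0],"claw":0.45},{"offset":[-1.5,5,0],"rotation":[0,0,0],"claw":0.45},{"offset":[-1,3,0],"rotation":[0,0,0],"claw":0.45}]'
python3 -c "
from h import *
look()"
```

```text
t: 30.15
ee_pos: [0.5013, -0.308, 0.1851]
tool_rot: [-34.6, 88.6, 145.0]
contact_force: [0.3, -0.5, -0.0]
grip_width: 0.062
t: 30.65
ee_pos: [0.4482, -0.1276, 0.1893]
tool_rot: [-39.0, 89.2, 140.4]
contact_force: [0.1, 0.8, 0.4]
grip_width: 0.062
t 30.65 tcp [ 0.4482 -0.1276  0.1893] jaw-90 deg -0.6 toolx [-0.01   0.009 -1.   ] F [0.1 0.8 0.4] w 0.0620 q6 71
wrist xy [ 0.5722 -0.3154] size [45. 44.] yaw -0.9 ztop 0.0605
wrist xy [ 0.5034 -0.3137] size [45. 44.] yaw -0.6 ztop 0.0604
wrist xy [ 0.4272 -0.0795] size [44. 44.] yaw -2.3 ztop 0.0522
top xy [0.5883 0.3448] size [41. 43.] yaw 0.5 ztop 0.0609
top xy [ 0.571  -0.3166] size [41. 44.] yaw 0.1 ztop 0.0605
top xy [ 0.5158 -0.3174] size [36. 15.] yaw -0.1 ztop 0.0592
top xy [ 0.4257 -0.0791] size [42. 41.] yaw -0.1 ztop 0.0525
```

```bash
python3 -m jog '[{"offset":[-1,2.4,-2],"rotation":[-0.009,-0.01,0],"claw":0.45},{"offset":[-1,2.2,-3],"rotation":[0,0,0],"claw":0.45},{"offset":[0,0,-4.5],"rotation":[0,0,0],"claw":0.45},{"offset":[0,0,0],"rotation":[0,0,0],"claw":0.45}]'
python3 -c "from h import *; st()"
```

```text
t: 31.25
ee_pos: [0.4279, -0.0814, 0.091]
tool_rot: [87.9, 89.9, -92.5]
contact_force: [0.7, -0.5, -0.2]
grip_width: 0.0619
t 31.25 tcp [ 0.4279 -0.0814  0.091 ] jaw-90 deg -0.5 toolx [-0.    -0.002 -1.   ] F [ 0.7 -0.5 -0.2] w 0.0619 q6 77
```

```bash
python3 -m jog '[{"offset":[-0.3,0.2,-3],"rotation":[0,0,0],"claw":0.45},{"offset":[-0.3,0,-3],"rotation":[0,0,0],"claw":0.45},{"offset":[0,0,-1.5],"rotation":[0,0,0],"claw":0.45},{"offset":[0,0,0],"rotation":[0,0,0],"claw":0.45}]'
python3 -c "from h import *; st()"
```

```text
t: 31.75
ee_pos: [0.4284, -0.083, 0.0196]
tool_rot: [152.5, 89.5, -28.1]
contact_force: [0.4, -0.2, 0.5]
grip_width: 0.0619
t 31.75 tcp [ 0.4284 -0.083   0.0196] jaw-90 deg -0.6 toolx [ 0.008 -0.005 -1.   ] F [ 0.4 -0.2  0.5] w 0.0619 q6 77
```

```bash
python3 -m jog '[{"offset":[0,0.3,-0.4],"rotation":[0,0,0],"claw":0.45},{"offset":[0,0,0],"rotation":[0,0,0],"claw":-0.6},{"offset":[0,0,0],"rotation":[0,0,0],"claw":-0.6},{"offset":[0,0,0],"rotation":[0,0,0],"claw":-0.6}]'
python3 -c "from h import *; st()"
python3 -m jog '[{"offset":[0,0,6],"rotation":[0,0,0],"claw":-0.6},{"offset":[0,0,6],"rotation":[0,0,0],"claw":-0.6},{"offset":[0.5,4,2],"rotation":[0,0,0],"claw":-0.6},{"offset":[2,5,2],"rotation":[0,0,0],"claw":-0.6},{"offset":[4.3,1.9,0],"rotation":[0,0,0],"claw":-0.6}]'
python3 -m jog '[{"offset":[4.3,1.9,0],"rotation":[0,0,0],"claw":-0.6},{"offset":[4.3,1.9,0],"rotation":[0,0,0],"claw":-0.6},{"offset":[4.3,1.9,0],"rotation":[0,0,0],"claw":-0.6},{"offset":[0,0,0],"rotation":[0,0,0],"claw":-0.6}]'
python3 -c "from h import *; st()"
```

```text
t: 32.25
ee_pos: [0.4319, -0.0807, 0.0188]
tool_rot: [158.5, 89.1, -22.1]
contact_force: [0.1, -0.2, -2.2]
grip_width: 0.0432
t 32.25 tcp [ 0.4319 -0.0807  0.0188] jaw-90 deg -0.6 toolx [ 0.014 -0.006 -1.   ] F [ 0.1 -0.2 -2.2] w 0.0432 q6 77
t: 32.88
ee_pos: [0.4966, 0.0306, 0.1831]
tool_rot: [161.1, 89.3, -19.8]
contact_force: [0.6, -1.2, -1.7]
grip_width: 0.0434
t: 33.38
ee_pos: [0.6307, 0.092, 0.1823]
tool_rot: [160.7, 89.2, -19.9]
contact_force: [-0.3, 0.2, -1.4]
grip_width: 0.043
t 33.38 tcp [0.6307 0.092  0.1823] jaw-90 deg -0.6 toolx [ 0.013 -0.005 -1.   ] F [-0.3  0.2 -1.4] w 0.0430 q6 97
```

```bash
python3 -m jog '[{"offset":[-0.5,-0.7,-3.6],"rotation":[0,0,0],"claw":-0.6},{"offset":[0,0,-2],"rotation":[0,0,0],"claw":-0.6},{"offset":[0,0,-0.8],"rotation":[0,0,0],"claw":-0.6},{"offset":[0,0,0],"rotation":[0,0,0],"claw":0.45},{"offset":[0,0,0],"rotation":[0,0,0],"claw":0.45}]'
python3 -m jog '[{"offset":[0,0,0],"rotation":[0,0,0],"claw":0.45},{"offset":[0,0,0],"rotation":[0,0,0],"claw":0.45},{"offset":[0,0,0],"rotation":[0,0,0],"claw":0.45},{"offset":[0,0,0],"rotation":[0,0,0],"claw":0.45},{"offset":[0,0,0],"rotation":[0,0,0],"claw":0.45}]'
python3 -m jog '[{"offset":[0,0,0],"rotation":[0,0,0],"claw":0.45},{"offset":[0,0,0],"rotation":[0,0,0],"claw":0.45},{"offset":[0,0,0],"rotation":[0,0,0],"claw":0.45},{"offset":[0,0,0],"rotation":[0,0,0],"claw":0.45},{"offset":[0,0,0],"rotation":[0,0,0],"claw":0.45}]'
python3 -c "
from h import *
panlook('p4')"
```

```text
t: 34.0
ee_pos: [0.6252, 0.0848, 0.1183]
tool_rot: [162.8, 89.2, -17.9]
contact_force: [0.2, 0.0, -0.3]
grip_width: 0.0618
t: 34.62
ee_pos: [0.6275, 0.085, 0.122]
tool_rot: [169.3, 88.8, -11.4]
contact_force: [-0.9, 0.5, -0.2]
grip_width: 0.0624
t: 35.25
ee_pos: [0.6272, 0.085, 0.1216]
tool_rot: [168.7, 88.9, -12.0]
contact_force: [-0.6, -0.3, -0.2]
grip_width: 0.0621
t 35.25 tcp [0.6272 0.085  0.1216] jaw-90 deg -0.6 toolx [ 0.019 -0.004 -1.   ] F [-0.6 -0.3 -0.2] w 0.0621 q6 96
z hist [(0.094, 235), (0.098, 10960), (0.102, 2438), (0.118, 214), (0.122, 224), (0.126, 289), (0.13, 339), (0.134, 365), (0.138, 404), (0.142, 4364), (0.146, 559), (0.15, 2758)]
blk> 0.1 [0.6083 0.0857] [71. 69.] 0.852199375629425 ztop 0.1515
blk> 0.115 [0.6207 0.0841] [44. 45.] 88.23262786865234 ztop 0.1515
blk> 0.13 [0.6207 0.0841] [44. 45.] 88.25878143310547 ztop 0.1516
```

Light again (pan floor about 0.0995), so green, third slot.

```bash
python3 -m jog '[{"offset":[0,0,-0.2],"rotation":[0,0.019,0],"claw":0.45},{"offset":[0,0,0],"rotation":[0,0,0],"claw":-0.6},{"offset":[0,0,0],"rotation":[0,0,0],"claw":-0.6},{"offset":[0,0,0],"rotation":[0,0,0],"claw":-0.6}]' 60
python3 -m jog '[{"offset":[0,0,4],"rotation":[0,0,0],"claw":-0.6},{"offset":[0,0,5.5],"rotation":[0,0,0],"claw":-0.6},{"offset":[0,0,4.5],"rotation":[0,0,0],"claw":-0.6},{"offset":[0,0,0],"rotation":[0,0,0],"claw":-0.6}]'
python3 -c "from h import *; st()"
```

```text
t: 35.8
ee_pos: [0.6273, 0.085, 0.1193]
tool_rot: [73.7, 89.8, -106.9]
contact_force: [0.4, -0.4, 0.7]
grip_width: 0.0433
t: 36.3
ee_pos: [0.6239, 0.0847, 0.2594]
tool_rot: [30.9, 89.5, -149.8]
contact_force: [-0.4, -0.0, -1.5]
grip_width: 0.043
t 36.30 tcp [0.6239 0.0847 0.2594] jaw-90 deg -0.6 toolx [-0.008 -0.005 -1.   ] F [-0.4 -0.  -1.5] w 0.0430 q6 96
```

```bash
python3 -m jog '[{"offset":[-2.27,-5.05,0],"rotation":[0,0,0],"claw":-0.6},{"offset":[-2.27,-5.05,0],"rotation":[0,0,0],"claw":-0.6},{"offset":[-2.27,-5.05,0],"rotation":[0,0,0],"claw":-0.6},{"offset":[-2.27,-5.05,0],"rotation":[0,0,0],"claw":-0.6},{"offset":[-2.27,-5.05,0],"rotation":[0,0,0],"claw":-0.6}]'
python3 -m jog '[{"offset":[-2.27,-5.05,0],"rotation":[0,0,0],"claw":-0.6},{"offset":[-2.27,-5.05,0],"rotation":[0,0,0],"claw":-0.6},{"offset":[-1.5,-3.6,0],"rotation":[0,0,0],"claw":-0.6},{"offset":[0,0,-5],"rotation":[0,0,0],"claw":-0.6},{"offset":[0,0,-5],"rotation":[0,0,0],"claw":-0.6}]'
python3 -c "from h import *; st()"
```

```text
t: 36.92
ee_pos: [0.5038, -0.1695, 0.2497]
tool_rot: [6.8, 88.9, -173.3]
contact_force: [1.1, -0.6, -2.6]
grip_width: 0.0431
t: 37.55
ee_pos: [0.4367, -0.3141, 0.1424]
tool_rot: [6.8, 88.8, -173.8]
contact_force: [-0.7, -0.3, -2.8]
grip_width: 0.0431
t 37.55 tcp [ 0.4367 -0.3141  0.1424] jaw-90 deg -0.5 toolx [-0.021 -0.002 -1.   ] F [-0.7 -0.3 -2.8] w 0.0431 q6 53
```

```bash
python3 -m jog '[{"offset":[0.6,-0.4,-3],"rotation":[0,-0.02,0],"claw":-0.6},{"offset":[0,0,-3.5],"rotation":[0,0,0],"claw":-0.6},{"offset":[0,0,-2.5],"rotation":[0,0,0],"claw":-0.6},{"offset":[0,0,-1],"rotation":[0,0,0],"claw":-0.6},{"offset":[0,0,0],"rotation":[0,0,0],"claw":-0.6}]'
python3 -c "from h import *; st()"
```

```text
t: 38.17
ee_pos: [0.4339, -0.3119, 0.0286]
tool_rot: [-32.6, 88.9, 146.8]
contact_force: [-1.0, 0.1, 10.9]
grip_width: 0.0431
t 38.17 tcp [ 0.4339 -0.3119  0.0286] jaw-90 deg -0.6 toolx [-0.017  0.011 -1.   ] F [-1.   0.1 10.9] w 0.0431 q6 52
```

```bash
python3 -m jog '[{"offset":[0,0,0],"rotation":[0,0,0],"claw":0.45},{"offset":[0,0,0],"rotation":[0,0,0],"claw":0.45},{"offset":[0,0,5],"rotation":[0,0,0],"claw":0.45},{"offset":[0,0,6],"rotation":[-0.011,-0.017,0],"claw":0.45},{"offset":[0,0,6],"rotation":[0,0,0],"claw":0}]'
python3 -m jog '[{"offset":[0,0,4],"rotation":[0,0,0],"claw":0},{"offset":[4,4,0],"rotation":[0,0,0],"claw":0},{"offset":[4,4,0],"rotation":[0,0,0],"claw":0},{"offset":[4,4,0],"rotation":[0,0,0],"claw":0},{"offset":[4,4,0],"rotation":[0,0,0],"claw":0}]'
python3 -c "
from h import *
look()
P,im,d=grab('wrist'); cv2.imwrite('pics/w9.png',im[...,::-1]); c=cloud(P,d)
m=(c[...,2]>.18)&(c[...,2]<.208)&(c[...,0]>.55)&(c[...,0]<.70)&(c[...,1]<0)&(c[...,1]>-.17)&(im.max(-1)<70); q=c[m]; print('fin',len(q),q.mean(0),cv2.minAreaRect((q[:,:2]*1000).astype(np.float32)))
"
```

```text
t: 38.8
ee_pos: [0.4295, -0.3083, 0.1967]
tool_rot: [-38.6, 89.3, 140.8]
contact_force: [1.5, -0.9, -0.6]
grip_width: 0.0449
t: 39.42
ee_pos: [0.5951, -0.1501, 0.2493]
tool_rot: [150.2, 89.5, -30.9]
contact_force: [0.4, -0.4, 0.9]
grip_width: 0.043
t 39.42 tcp [ 0.5951 -0.1501  0.2493] jaw-90 deg -1.1 toolx [ 0.008 -0.005 -1.   ] F [ 0.4 -0.4  0.9] w 0.0430 q6 75
wrist xy [ 0.5729 -0.3157] size [45. 44.] yaw -0.2 ztop 0.0603
wrist xy [ 0.5043 -0.3136] size [44. 44.] yaw -0.4 ztop 0.0601
top xy [0.5882 0.3444] size [42. 46.] yaw 0.4 ztop 0.0604
top xy [ 0.5708 -0.3164] size [44. 41.] yaw -0.7 ztop 0.0610
top xy [ 0.5021 -0.3137] size [43. 42.] yaw -0.6 ztop 0.0611
fin 1438 [ 0.62505599 -0.11972023  0.20134956] ((623.4277954101562, -118.72369384765625), (10.755780220031738, 48.80080795288086), 89.96085357666016)
```

View pics/w9.png

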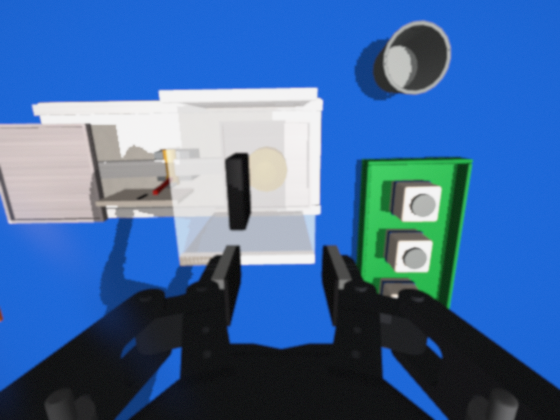

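The wrist view shows the fin at (238,190), two cartridges fully visible in the green tray with the third at its lower edge (400,290), pot untouched, and pan empty on the left. Gripping the fin.

```bash
python3 -m jog '[{"offset":[2.4,3.2,0],"rotation":[0,0.008,0.015],"claw":0},{"offset":[0,0,0],"rotation":[0,0,0],"claw":0}]'
python3 -c "from h import *; st()"
```

```text
t: 39.83
ee_pos: [0.6185, -0.118, 0.2484]
tool_rot: [66.2, 89.7, -113.8]
contact_force: [0.2, -0.4, 0.9]
grip_width: 0.0429
t 39.83 tcp [ 0.6185 -0.118   0.2484] jaw-90 deg -0.0 toolx [-0.002 -0.005 -1.   ] F [ 0.2 -0.4  0.9] w 0.0429 q6 77
```

```bash
python3 -m jog '[{"offset":[0,0,-4],"rotation":[0,0,0],"claw":0},{"offset":[0,0,-3.5],"rotation":[0,0,0],"claw":0},{"offset":[0,0,0],"rotation":[0,0,0],"claw":0}]'
python3 -m jog '[{"offset":[0,0,0],"rotation":[0,0,0],"claw":-1},{"offset":[0,0,0],"rotation":[0,0,0],"claw":-1},{"offset":[0,0,0],"rotation":[0,0,0],"claw":-1},{"offset":[0,0,0],"rotation":[0,0,0],"claw":-1}]' 40
python3 -c "from h import *; st()"
```

```text
t: 40.2
ee_pos: [0.6159, -0.1222, 0.1731]
tool_rot: [76.6, 89.5, -103.6]
contact_force: [-0.0, -0.4, 0.1]
grip_width: 0.0427
t: 40.7
ee_pos: [0.6157, -0.1183, 0.1748]
tool_rot: [-84.6, 89.9, 95.1]
contact_force: [1.5, 0.7, -7.3]
grip_width: 0.0113
t 40.70 tcp [ 0.6157 -0.1183  0.1748] jaw-90 deg -0.3 toolx [-0.     0.001 -1.   ] F [ 1.5  0.7 -7.3] w 0.0113 q6 77
```

Gripped. Sliding 0.20 m towards +y, to y≈0.082.

```bash
python3 -m jog '[{"offset":[0,3,0],"rotation":[0,0,0],"claw":-1},{"offset":[0,4,0],"rotation":[0,0,0],"claw":-1},{"offset":[0,4,0],"rotation":[0,0,0],"claw":-1},{"offset":[0,4,0],"rotation":[0,0,0],"claw":-1},{"offset":[0,3,0],"rotation":[0,0,0],"claw":-1}]'
python3 -m jog '[{"offset":[0,1,0],"rotation":[0,0,0],"claw":-1},{"offset":[0,1,0],"rotation":[0,0,0],"claw":-1},{"offset":[0,0.8,0],"rotation":[0,0,0],"claw":-1},{"offset":[0,0,0],"rotation":[0,0,0],"claw":-1}]'; python3 -c "from h import *; st()"
```

```text
t: 41.32
ee_pos: [0.6154, 0.0562, 0.1748]
tool_rot: [91.2, 89.4, -89.3]
contact_force: [2.7, -2.9, -7.6]
grip_width: 0.0113
t: 41.82
ee_pos: [0.6154, 0.081, 0.1748]
tool_rot: [87.8, 89.1, -92.7]
contact_force: [0.7, 1.8, -5.7]
grip_width: 0.0114
t 41.83 tcp [0.6154 0.081  0.1748] jaw-90 deg -0.5 toolx [-0.001 -0.017 -1.   ] F [ 0.7  1.8 -5.7] w 0.0114 q6 97
```

```bash
python3 -m jog '[{"offset":[0,1,0],"rotation":[0,0,0],"claw":-1},{"offset":[0,1,0],"rotation":[0,0,0],"claw":-1},{"offset":[0,0,0],"rotation":[0,0,0],"claw":-1}]'; python3 -c "from h import *; st()"
```

```text
t: 42.2
ee_pos: [0.6153, 0.0795, 0.1749]
tool_rot: [86.3, 87.2, -94.3]
contact_force: [0.2, 3.2, -6.8]
grip_width: 0.0111
t 42.20 tcp [0.6153 0.0795 0.1749] jaw-90 deg -0.7 toolx [-0.004 -0.05  -0.999] F [ 0.2  3.2 -6.8] w 0.0111 q6 99
```

```bash
python3 -m jog '[{"offset":[0,0.2,0],"rotation":[0.04,0,0],"claw":-1},{"offset":[0,0,0],"rotation":[0,0,0],"claw":0},{"offset":[0,0,0],"rotation":[0,0,0],"claw":0},{"offset":[0,0,4],"rotation":[0,0,0],"claw":0},{"offset":[0,0,5],"rotation":[0,0,0],"claw":0}]'
python3 -m jog '[{"offset":[-3,-5,0],"rotation":[0,0,0],"claw":0},{"offset":[-3,-5,0],"rotation":[0,0,0],"claw":0},{"offset":[-3,-5,0],"rotation":[0,0,0],"claw":0},{"offset":[-3,-5,0],"rotation":[0,0,0],"claw":0},{"offset":[0,0,0],"rotation":[0,0,0],"claw":0}]'
python3 - <<'E'
from h import *
np.set_printoptions(precision=4,suppress=True)
look()
P,im,d=grab('top'); c=cloud(P,d)
m=(c[...,2]>.18)&(c[...,2]<.208)&(c[...,0]>.56)&(c[...,0]<.69)&(c[...,1]>.03)&(c[...,1]<.14)&(im.max(-1)<70); q=c[m]; print('fin',len(q),q.mean(0))
m=(c[...,2]>.15)&(c[...,2]<.172)&(c[...,0]>.53)&(c[...,0]<.72)&(c[...,1]>0); q=c[m]; print('hood y',np.percentile(q[:,1],[1,99]))
cv2.imwrite('pics/t9.png',cv2.resize(im[110:320,90:460],(740,420),interpolation=cv2.INTER_CUBIC)[...,::-1])
P,im,d=grab('side'); c=cloud(P,d)
m=(c[...,2]>.18)&(c[...,2]<.208)&(c[...,0]>.56)&(c[...,0]<.69)&(c[...,1]>.03)&(c[...,1]<.14)&(im.max(-1)<100); q=c[m]; print('fin side',len(q),q.mean(0))
E
```

```text
t: 42.82
ee_pos: [0.6144, 0.081, 0.2663]
tool_rot: [55.6, 89.3, -125.3]
contact_force: [-0.4, 0.1, 0.1]
grip_width: 0.0426
t: 43.45
ee_pos: [0.4983, -0.1219, 0.2815]
tool_rot: [139.0, 88.6, -41.6]
contact_force: [0.6, 1.1, -0.4]
grip_width: 0.0425
t 43.45 tcp [ 0.4983 -0.1219  0.2815] jaw-90 deg -0.6 toolx [ 0.018 -0.016 -1.   ] F [ 0.6  1.1 -0.4] w 0.0425 q6 75
wrist xy [ 0.6247 -0.0557] size [56. 24.] yaw -12.3 ztop 0.0635
wrist xy [ 0.5727 -0.3155] size [45. 43.] yaw -0.9 ztop 0.0605
wrist xy [ 0.504  -0.3137] size [44. 44.] yaw -0.8 ztop 0.0603
wrist xy [ 0.4286 -0.3113] size [44. 43.] yaw -1.7 ztop 0.0602
top xy [ 0.6211 -0.0672] size [19. 31.] yaw 1.3 ztop 0.0624
top xy [0.5881 0.3453] size [41. 45.] yaw 0.1 ztop 0.0611
top xy [ 0.4233 -0.311 ] size [39. 44.] yaw 0.2 ztop 0.0614
fin 159 [0.6186 0.0795 0.2021]
hood y [0.0233 0.1369]
fin side 173 [0.6195 0.0856 0.1929]
```

View pics/t9.png

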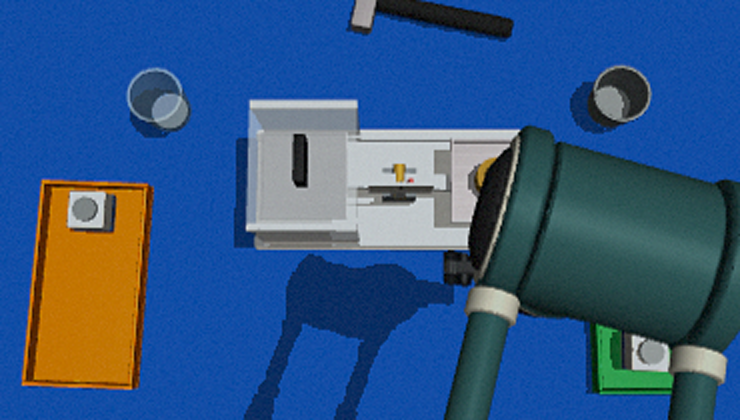

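Top crop: hood closed with the fin at (300,160), one cartridge in the orange tray, the third in green at (650,352), beaker and pot in place. Handing in.

```bash
python3 -c "
from h import *
print(manip.job_done())"
```

```text
the job is handed in; nothing more can be done
None
```

I opened the hood to its stop, weighed all four cartridges one at a time, sorted them, closed the hood over the empty pan and handed the job in at about 43 s. No verdict is reported.

| Cartridge, start (x, y) in m | Pan floor with it on (level 0.084) | Result | Tray |
|---|---|---|---|
| 0.455, 0.095 | 0.092 m | lighter, about 192 g | green |
| 0.437, -0.164 | 0.068 m, lower stop | heavier | orange |
| 0.433, 0.010 | 0.100 m, upper stop | lighter | green |
| 0.427, -0.080 | 0.0995 m, upper stop | lighter | green |

One cartridge was knocked a few centimetres aside during the run. I found it again at (0.444, 0.054) before picking it up.

**Final checks:**
- **Cartridges:** all four stand on the liners inside the trays with their tops at about 0.060 m, as they should, and none on another.
- **Pan, pot and beaker:** I moved the last cartridge off the pan before closing the hood. The pot and beaker looked undisturbed in the last top view, though I did not measure their positions.
- **Hood:** it ran into its stop both ways, and the slack measurements disagree slightly. Arm travel was 0.199 m and the top camera gave 0.195–0.197 m, so it is shut to within about 1–5 mm, inside the 8 mm limit.
- **Robot:** it was clear of everything when I handed in.

At the start the hood seems to have stood about 16 mm ajar. That would explain why the opening stroke was only about 0.18 m.

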